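# Refill the spring-lift detergent carton dispenser

### The arm

A 6-joint arm with a two-finger parallel gripper is mounted at the origin on the work surface. World frame = base frame: x ahead of the robot, y to its left, z up, the work surface at z = 0. Lengths are in m, angles in rad, forces in N, time in s.
With the tool pointing down it reaches from about 0.275 to 0.775 m from the base axis. Payload 14.6 kg.
Tool frame: the origin (TCP) lies at the very end of the fingers, on their centre line; the grasp point (between the pads) lies env.hold_point_z behind it (env.hold_point_z is the distance from the TCP to the grasp point, in m); z points along the fingers, y is the line along which they close (so a half turn about z gives the same grasp; the last joint's range is limited). The gripper opens to 85 mm and grips with 20 to 120 N. Pads are 22 mm wide; open, the fingers measure 114 mm over their backs; the gripper's body (76 mm by 85 mm) begins 54 mm behind the grasp point. The pads swing forward as they close: fully open they stand 13 mm farther back than shut.
Start: joints at [1.153, 0.263, -0.048, 1.259, 0, 1.415], TCP at [0.136, 0.507, 0.197] pointing down, gripper open.
Joint ranges: [-2.65, 2.65], [-0.89, 1.7], [-1.18, 1.37], [-2.13, 2.11], [-1.35, 1.29], [-3.14, 3.14]. Speed limits (rad/s): [1.89, 1.89, 2.57, 2.79, 3.14, 3.14].

### API

Orientations are given as a rotation vector (axis times angle).
In Python, from station import env gives the robot as it stands. The module is installed in compiled form; this text tells all that it offers.
- The arm moves only by the tool servo_tool, never from a script. Its argument "plan" is a list of rows, each an object with "dr": the turn, a rotation vector about the tool's x, y, z each as a share of 4 degrees, from -1 to 1, a list of three; "linear": the shift along the tool's x, y, z each as a share of 600 mm, from -1 to 1, a list of three; "fingers": the gripper's target within -1 to 1 (fully open at 1, half-way at 0, shut at -1). In form: [{"dr": [ax, ay, az], "linear": [dx, dy, dz], "fingers": fingers}, ...]. A call has 1 to 5 rows; each row shifts and turns the commanded pose from where the row before left it, along the tool's axes as they then stand; what a row does not reach is not made up. A row lasts 1/12 s, in which the tool goes at most 41.7 mm and 7.16 degrees, less where a joint would pass 70% of its speed; a pose out of reach is approached as far as the arm can. A call with a number of a shift or a turn outside -1 to 1 is refused whole. A call with a gripper value outside its range is refused whole. The fingers move at their own pace and stop on an object; the grip force is fixed at half the most. Time passes only in rows, so rows that do not move let the fingers close. It gives the time, the measured TCP pose, the force, the opening and the grip force at its end, in the units of the state.
- env.sense(): the state, without advancing time (a new reading comes with each control period).
- env.read_camera(name): name is "scene" or "top"; returns the picture (420x560x3 uint8, red, green, blue); there is no depth.
- env.get_calibration(name): a dict with "vertical_fov" (degrees; the focal length in pixels is half the picture's height over the tangent of half this angle, whatever the lens; pixels are square), "cx", "cy" (the principal point, pixels), "D" ([k1, k2, p1, p2, k3] as OpenCV has them; the pictures are not rectified), "R" (3x3) and "t" (3): a world point X has camera coordinates R X + t. Camera axes: x right, y down, z forward; pixel columns grow to the right and rows downward; lengths in m; the calibration is good to about 2 mm. A picture is of the moment at which its call begins. get_calibration takes no time and is no camera call.
- env.close_job(): hands the job in; it is judged then, once.
The state is a dict: "t": time; "joint_pos": joint angles; "qvel": joint speeds; "effort": joint torques, N m; "ee_pos": TCP position; "tcp_rot": TCP orientation; "force": force on the tool from outside, world axes, zero at the start; "torque": the same for the moment, N m; "opening": opening from 0.0 (shut) to 1.0 (fully open); "gripper_force": force on a finger pad.
Only numpy, scipy, OpenCV 4.12 (cv2) and the standard library are available. Lean on these libraries where they do the work, as an engineer would, in place of code of your own. Each camera call takes 0.05 s, during which the arm holds its last target. There are 200 camera calls.

### The job

The spring-lift dispenser on the laundry counter is empty: load both orange detergent cartons into it, one on top of the other. Load each from the open front: press the spring plate (or the carton already in) down with it, slide it flat under the two turned-in lips, right back until it comes up against the red back stop, and let it go so that the lips hold it down. Feel for the stop and push gently, the thin cartons crush easily; disturb nothing else on the counter.

Things in the scene. Friction and masses are not known exactly. Their poses are not given: they have to be found in the camera images.
- dispenser: Sheet-steel carton dispenser screwed to the counter: base plate 165 x 125 x 8 mm, magazine 63 mm wide inside. Origin: magazine centre, on the counter; x runs from the open loading side to the back, z up. The red rubber-faced back stop (34 mm wide, 62 to 148 mm high, gives 1 mm per 15 N) is clamped by staff with its face anywhere from x = +34 to +58 mm, not measured: a seated carton's centre is at x -12 to +12 mm.
- lips (a point): Middle of the gap between the two lips at their front ends, at underside height: 150 mm up, x = +10 mm in the dispenser (axes alike). From here back the side walls (y = +-31.5 mm) are 153 mm high; lips turn in to y = +-20 mm, 3 mm thick. The noses of lips and walls flare up 9 mm and outwards, to x = -1 mm. Cartons pass below 150 mm; released, the spring lifts the top one against the lips (underside at 120 mm).
- fence (a point): Top middle of the front fence (two strips 22 mm wide, a gap between), 114 mm up, x = -61.5 mm in the dispenser (axes alike), 3 mm thick. The side walls too are only 114 mm high from here to x = +10 mm: above that the space is clear for fingers on both sides. Cartons go in over the fence.
- follower (a joint): Black spring plate, 90 x 58 mm (x -58 to +32 mm in the dispenser), on which cartons stand. Value: how far it is pushed down, m; 0 when empty (top 145 mm above the counter), at most 0.115. It pushes up with about 3 N at 0, 40 N more per m. 0.055 with two cartons held under the lips.
- carton_a: Orange detergent carton, yellow band, blue disc on top, 92 x 58 x 30 mm (x, y, z), about 70 g, flat on the counter. Origin: centre of its underside, z up. Either end may go in first. The thin board takes at most 25 N against the dispenser in any direction.
- carton_b: Second carton, the same in every way as carton_a; either may be loaded first.
- coin_bowl: Blue plastic bowl with coins, 100 mm across, 34 mm high. Origin: centre of its underside. Leave alone.
- soap_bottle: White bottle, 68 mm across, 190 mm tall. Origin: centre of its underside. Leave alone.
Not all that is in view belongs to the job. Leave any green or turquoise look-alike of the carton_b alone. What is shaped like the carton_a but grey is not meant.

How it is judged:
By the outcome, as a careful person would: the job done as asked, in the order asked, and still so for the second after the job is handed in, with the robot touching nothing.
It also fails if it takes over 72 s, if anything falls off the work surface, if the arm or the gripper's body presses on something with over 40 N, if the wrist force passes 120 N, or if a joint passes its speed limit or range.

## Working session

There is one attempt and no reset: what is moved stays moved. The work goes in short steps, Python scripts to look and compute and a tool call to move; the robot and the scene stay as the last step left them, time stands still between calls to the robot, and variables do not carry over. Pictures are saved under pics/ and viewed, at most 10 in all, crops included, and the job is handed in when it is done.

Besides the shell and the picture viewer there is one more tool, called after "Emit:" by a JSON object that holds its "op" and its "data". servo_tool: Moves the arm, as the interface text tells. Its arguments: {"type":"object","properties":{"plan":{"type":"array","items":{"type":"object","properties":{"dr":{"type":"array","items":{"type":"number"}},"linear":{"type":"array","items":{"type":"number"}},"fingers":{"type":"number"}}}}},"required":["plan"]}

```bash
mkdir -p pics
cat > h.py <<'E'
import numpy as np, cv2
from station import env
def cam(n):
    c=env.get_calibration(n); f=210/np.tan(np.radians(c['vertical_fov'])/2)
    K=np.array([[f,0,c['cx']],[0,f,c['cy']],[0,0,1.]]); return K,np.array(c['D'],float),np.array(c['R']),np.array(c['t'])
def ray(n,uv):
    K,D,R,t=cam(n); p=cv2.undistortPoints(np.array(uv,float).reshape(-1,1,2),K,D).reshape(-1,2)
    return -R.T@t, np.c_[p,np.ones(len(p))]@R
def onz(n,uv,z):
    o,d=ray(n,uv); return o+d*((z-o[2])/d[:,2])[:,None]
def proj(n,X):
    K,D,R,t=cam(n); return cv2.projectPoints(np.array(X,float).reshape(-1,1,3),cv2.Rodrigues(R)[0],t,K,D)[0].reshape(-1,2)
def tri(uva,uvb):
    oa,da=ray('scene',uva);ob,db=ray('top',uvb);da=da[0];db=db[0]
    s=np.linalg.lstsq(np.c_[da,-db],ob-oa,rcond=None)[0]
    a,b=oa+s[0]*da,ob+s[1]*db; return (a+b)/2,np.linalg.norm(a-b)
def snap(n,f):
    im=env.read_camera(n); cv2.imwrite('pics/'+f,im[:,:,::-1]); return im
E
python3 - <<'E'
from h import *
np.set_printoptions(precision=4,suppress=True)
for n in('scene','top'): snap(n,n+'0.png'); K,D,R,t=cam(n); print(n,K[0,0],D,-R.T@t,R)
s=env.sense(); print(s, env.hold_point_z)
E
```

```text
scene 400.50726319268034 [-0.1195  0.      0.      0.      0.    ] [ 1.2106 -0.2428  0.5738] [[ 0.2776  0.9606  0.0142]
 [ 0.5412 -0.1441 -0.8285]
 [-0.7938  0.2377 -0.5598]]
top 473.016377329453 [0.0315 0.     0.     0.     0.    ] [ 0.4051 -0.0461  1.3353] [[-0.0013 -0.9999 -0.0159]
 [-0.9908  0.0034 -0.135 ]
 [ 0.1351  0.0156 -0.9907]]
{'t': 0.1, 'joint_pos': array([ 1.1527,  0.2635, -0.0489,  1.2594, -0.    ,  1.4155]), 'qvel': array([-0.0012, -0.0009,  0.0014, -0.0008, -0.0009,  0.0005]), 'effort': array([  0.0013, -63.8577,  38.5064,   0.0101,  -0.0003,  -0.    ]), 'ee_pos': array([0.1363, 0.5067, 0.1966]), 'tcp_rot': array([-0.4116, -3.1142,  0.0014]), 'force': array([-0.3142,  0.8157,  0.7251]), 'torque': array([0.0159, 0.0517, 0.0527]), 'gripper_force': 0.0, 'opening': 1.001156030449139} 0.0187
```

View pics/scene0.png

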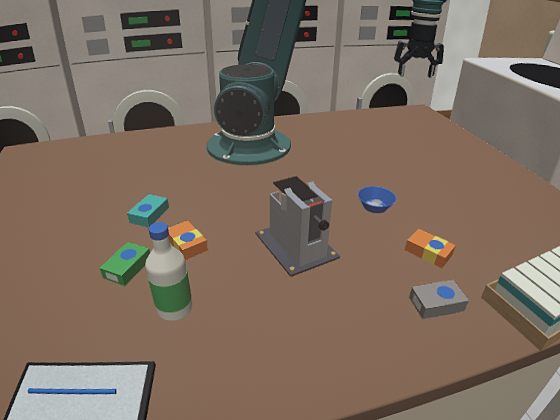

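View pics/top0.png

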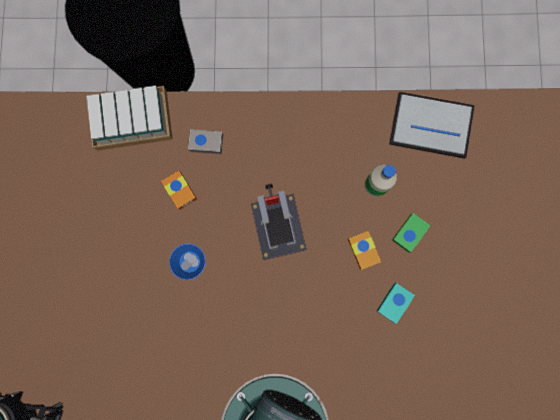

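The scene picture shows orange cartons at (187,239) and (430,247), which are (365,250) and (179,189) in the top view. Look-alikes to leave alone (top view): green (411,232), turquoise (396,302), grey (205,140). The dispenser is at about (278,225) in the top view, with its red stop on the far side.

Run:
```python
from h import *
np.set_printoptions(precision=4,suppress=True)
im=cv2.imread('pics/top0.png'); hsv=cv2.cvtColor(im,cv2.COLOR_BGR2HSV)
def blobs(m,amin=60):
    m=cv2.morphologyEx(m,cv2.MORPH_CLOSE,np.ones((3,3)))
    return [c for c in cv2.findContours(m,0,2)[0] if cv2.contourArea(c)>amin]
full=cv2.inRange(hsv,(11,180,150),(32,255,255))|0
blue=cv2.inRange(hsv,(100,120,100),(125,255,255))
for nm,(u,v) in dict(L=(365,250),R=(179,189)).items():
    box=np.zeros(full.shape,np.uint8); cv2.circle(box,(u,v),26,255,-1)
    m=cv2.morphologyEx((full|blue)&box,cv2.MORPH_CLOSE,np.ones((3,3)))
    c=max(cv2.findContours(m,0,2)[0],key=cv2.contourArea)
    w=onz('top',c.reshape(-1,2),0.03)[:,:2]
    r=cv2.minAreaRect((w*1000).astype(np.float32)); print(nm,'carton top',r)
    print(cv2.boxPoints(r))
    b=blue&box; mm=cv2.moments(b,True); print(' disc',onz('top',[(mm['m10']/mm['m00'],mm['m01']/mm['m00'])],.03))
# scene check
im2=cv2.imread('pics/scene0.png');h2=cv2.cvtColor(im2,cv2.COLOR_BGR2HSV)
b2=cv2.inRange(h2,(100,120,100),(125,255,255))
for u,v in((187,239),(436,245)):
    box=np.zeros(full.shape,np.uint8); cv2.circle(box,(u,v),14,255,-1); mm=cv2.moments(b2&box,True); print(' scene disc',onz('scene',[(mm['m10']/mm['m00'],mm['m01']/mm['m00'])],.03))
# bottle, bowl rough
print('bowl',onz('top',[(188,262)],.034)); print('bottle top',onz('top',[(389,171)],.19))
A=cv2.resize(im[175:270,235:320],None,fx=6,fy=6,interpolation=cv2.INTER_CUBIC)
B=cv2.resize(im2[165:280,250:345],None,fx=5,fy=5,interpolation=cv2.INTER_CUBIC)
cv2.imwrite('pics/cA.png',A); 
cv2.imwrite('pics/cB.png',B)
C=np.hstack([cv2.resize(im[y-25:y+25,x-25:x+25],(390,390)) for x,y in((365,250),(179,189))]); cv2.imwrite('pics/cC.png',C)
```

```text
L carton top ((487.91363525390625, -244.78744506835938), (32.426822662353516, 28.526840209960938), 58.56240463256836)
[[ 467.2875 -251.1815]
 [ 491.6269 -266.0602]
 [ 508.5397 -238.3934]
 [ 484.2004 -223.5146]]
 disc [[ 0.4896 -0.2433  0.03  ]]
R carton top ((649.3589477539062, 271.87066650390625), (91.33433532714844, 57.218082427978516), 32.17527389526367)
[[595.4706 271.7678]
 [625.9398 223.3371]
 [703.2473 271.9736]
 [672.7781 320.4043]]
 disc [[0.66   0.2791 0.03  ]]
 scene disc [[ 0.4871 -0.2429  0.03  ]]
 scene disc [[0.6574 0.2801 0.03  ]]
bowl [[0.4453 0.237  0.034 ]]
bottle top [[ 0.6623 -0.2873  0.19  ]]
```

View pics/cA.png

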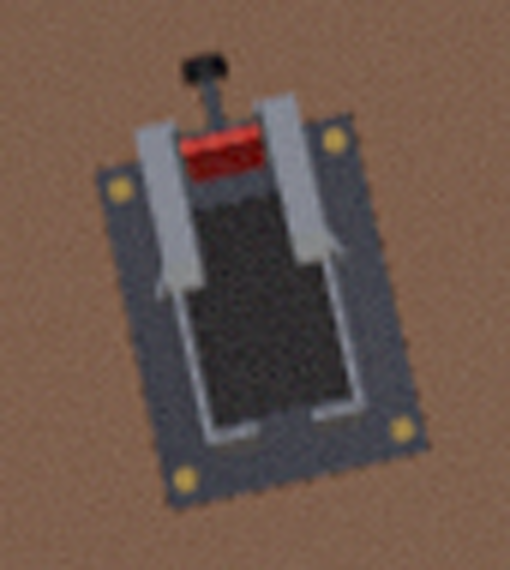

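View pics/cB.png

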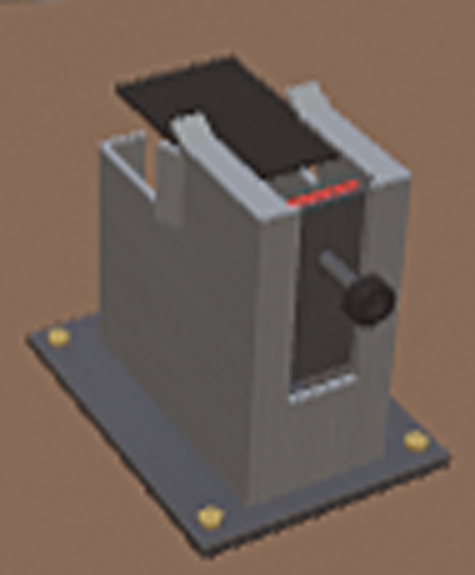

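View pics/cC.png

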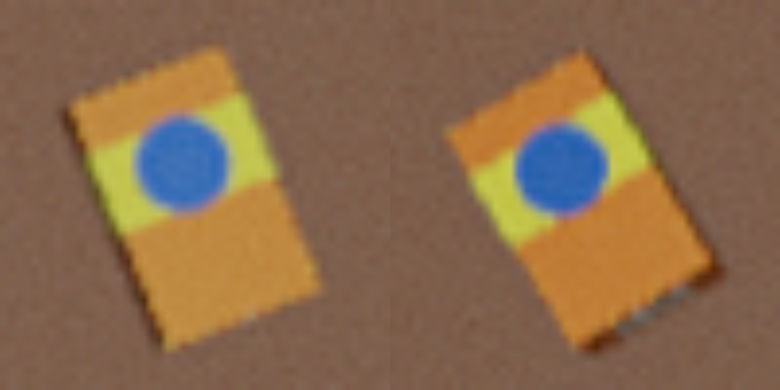

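The crops show two orange cartons with a yellow band and a blue disc, so the choice is right. Dispenser crop: base corners at (97,172), (350,113), (428,450), (170,508); fence front corners at (210,440), (362,405); red face top edge at about (186,155)-(264,138).

Run:
```python
from h import *
np.set_printoptions(precision=4,suppress=True)
L=np.array([(225,45),(70,105),(165,350),(322,290)])/7.8+[340,225]-.5
w=onz('top',L,.03)[:,:2]; r=cv2.minAreaRect((w*1000).astype(np.float32)); print('L',w.mean(0),r)
d=w[0]+w[1]-w[2]-w[3]; print('L yaw',np.degrees(np.arctan2(d[1],d[0])))
q=lambda P:np.array(P)/6+[235,175]-.5
b=onz('top',q([(97,172),(350,113),(428,450),(170,508)]),.008)[:,:2]
print('base',b,b.mean(0),np.linalg.norm(b-np.roll(b,1,0),axis=0),[np.linalg.norm(b[i]-b[i-1]) for i in range(4)])
s=onz('top',q([(120,188),(335,140),(402,430),(185,478)]),.010)[:,:2]; print('screws',s.mean(0))
d=b[0]+b[1]-b[2]-b[3]; yb=np.arctan2(d[1],d[0]); print('yaw base',np.degrees(yb))
d=s[0]+s[1]-s[2]-s[3]; ys=np.arctan2(d[1],d[0]);print('yaw screws',np.degrees(ys))
f=onz('top',q([(210,440),(362,405)]),.114)[:,:2]; fm=f.mean(0); print('fence',f,np.linalg.norm(f[0]-f[1]),'yaw',np.degrees(np.arctan2(*(f[0]-f[1])[::-1]))-90)
lb=onz('top',q([(172,128),(258,105)]),.153)[:,:2]; lf=onz('top',q([(204,285),(298,262)]),.153)[:,:2]
print('lips',lb,lf,np.linalg.norm(lb[0]-lb[1]),np.linalg.norm(lf[0]-lf[1]));d=(lb-lf).sum(0);print('yaw lips',np.degrees(np.arctan2(d[1],d[0])))
y=(yb+ys)/2; u=np.array([np.cos(y),np.sin(y)]); v=np.array([-u[1],u[0]])
for n,p in dict(base=b.mean(0),screws=s.mean(0),fence=fm+u*.063,lipmid=(lf.mean(0))-u*.010).items(): print('origin from',n,p)
st=onz('top',q([(186,155),(264,138)]),.148)[:,:2].mean(0); 
for n,o in dict(base=b.mean(0),screws=s.mean(0)).items(): print('fence x,y',(fm-o)@u,(fm-o)@v,'stop',(st-o)@u,(st-o)@v,'lipbackmid',(lb.mean(0)-o)@v,'lf',(lf.mean(0)-o)@u,(lf.mean(0)-o)@v)
p=env.sense()['ee_pos']; R=cv2.Rodrigues(env.sense()['tcp_rot'])[0]; print(R)
X=[p]+[p+R@np.array([0,a*.05,-z]) for z in(0,.013,.02) for a in(-1,1)]
uv=proj('scene',X); print(uv)
im=cv2.imread('pics/scene0.png')[20:95,385:460]; im=cv2.resize(im,None,fx=7,fy=7,interpolation=cv2.INTER_CUBIC)
for k,c in zip(uv,[(0,0,255)]+[(0,255,0)]*2+[(255,0,0)]*2+[(0,255,255)]*2): cv2.circle(im,tuple(int(i) for i in (k+.5-[385,20])*7),3,c,-1)
cv2.imwrite('pics/g.png',im)
```

```text
L [ 0.4779 -0.2473] ((478.0120849609375, -247.2769775390625), (92.41061401367188, 59.07666778564453), 20.102697372436523)
L yaw 20.080481789070078
base [[ 0.6119  0.0687]
 [ 0.6398 -0.0513]
 [ 0.4801 -0.087 ]
 [ 0.4534  0.0333]] [ 0.5463 -0.0091] [0.2283 0.1772] [np.float64(0.16243237558138246), np.float64(0.12314290259392668), np.float64(0.16365900927732302), np.float64(0.12326804878507876)]
screws [ 0.5467 -0.0088]
yaw base 12.59682386588549
yaw screws 12.772767027702399
fence [[ 0.4786  0.0099]
 [ 0.4935 -0.0555]] 0.06709581888937041 yaw 12.826783411060532
lips [[ 0.608   0.0246]
 [ 0.6178 -0.0118]] [[ 0.5412  0.0108]
 [ 0.5508 -0.0286]] 0.03763872560868295 0.04060008902877065
yaw lips 12.866837466302615
origin from base [ 0.5463 -0.0091]
origin from screws [ 0.5467 -0.0088]
origin from fence [ 0.5475 -0.009 ]
origin from lipmid [ 0.5362 -0.0111]
fence x,y -0.061799532697695024 -0.0001659863193739161 stop 0.05571945283444746 -0.0008562935237627492 lipbackmid 0.00044984391405071084 lf -0.0002640858110281733 0.00023181108970367128
fence x,y -0.06228714631329487 -0.000338315184645027 stop 0.05523183921884762 -0.0010286223890338584 lipbackmid 0.00027751504877960166 lf -0.0007516994266280155 5.9482224432561684e-05
[[-0.9657  0.2598 -0.0004]
 [ 0.2598  0.9657 -0.0009]
 [ 0.0001 -0.0009 -1.    ]]
[[412.5439  91.2961]
 [397.2831  90.7845]
 [427.6231  91.8521]
 [397.9201  86.7753]
 [428.3964  87.8884]
 [398.2643  84.6016]
 [428.8141  85.7397]]
```

View pics/g.png

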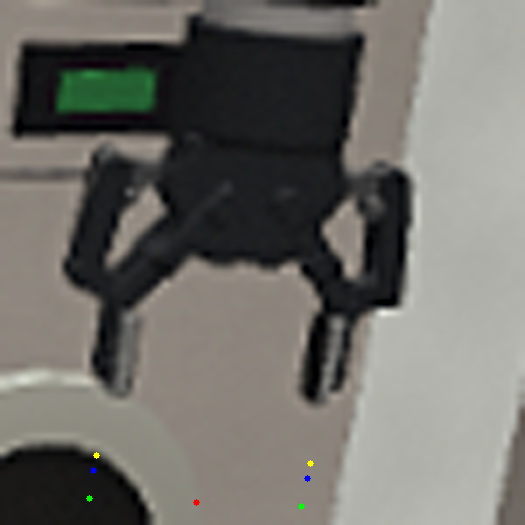

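The gripper's open fingertips appear at about (402,75) and (433,76) in the scene picture, well off the projected TCP at (412,91). I'll check this against the base and the top view.

Run:
```python
from h import *
np.set_printoptions(precision=4,suppress=True)
p=env.sense()['ee_pos']; R=cv2.Rodrigues(env.sense()['tcp_rot'])[0]
print('base ring',proj('scene',[[0,0,0],[.1,0,0],[0,.1,0],[0,-.1,0]]),proj('top',[[0,0,0],[.1,0,0],[0,.1,0],[0,-.1,0]]))
X=[p+R@np.array([0,a*.05,-z]) for z in(0.013,.033,.09) for a in(-1,1)]
uv=proj('top',X); print(uv)
a=cv2.imread('pics/top0.png')[370:420,0:80]; a=cv2.resize(a,None,fx=8,fy=8,interpolation=cv2.INTER_CUBIC)
for k,c in zip(uv,[(0,255,0)]*2+[(255,0,0)]*2+[(0,255,255)]*2): cv2.circle(a,tuple(int(i) for i in (k+.5-[0,370])*8),3,c,-1)
b=cv2.imread('pics/scene0.png')[50:180,180:320]; b=cv2.resize(b,None,fx=3,fy=3)
a=np.clip(a.astype(float)*1.5,0,255).astype(np.uint8)
cv2.imwrite('pics/g2.png',np.vstack([a,np.hstack([b,np.zeros((390,220,3),np.uint8)])])[:600])
```

```text
base ring [[248.512  145.9081]
 [255.1793 158.9364]
 [277.1888 142.7731]
 [218.9129 149.2334]] [[274.5838 430.4055]
 [274.6508 390.9334]
 [237.1091 430.3273]
 [312.1409 430.5686]]
[[ 69.3591 402.9495]
 [ 27.4599 391.2744]
 [ 65.142  405.3542]
 [ 22.4505 393.4594]
 [ 52.1869 412.744 ]
 [  7.059  400.1757]]
```

View pics/g2.png

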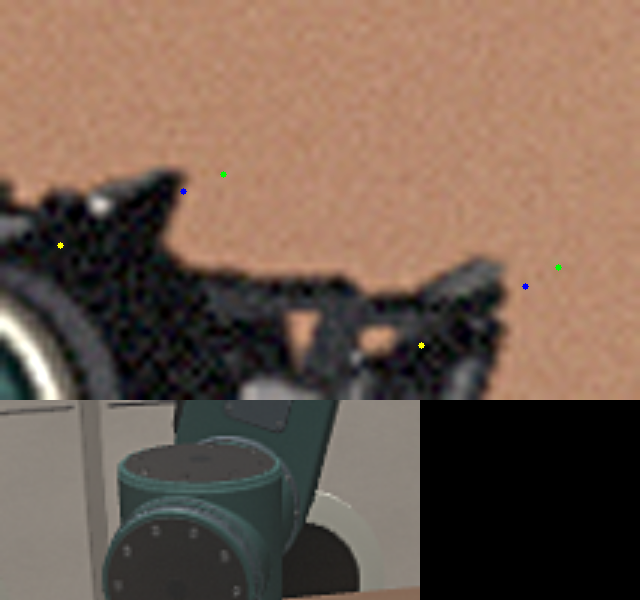

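Run:
```python
from h import *
np.set_printoptions(precision=4,suppress=True)
p=env.sense()['ee_pos']; R=cv2.Rodrigues(env.sense()['tcp_rot'])[0]
for s,t in(((401.4,75.5),(62,402.6)),((429.5,76.6),(22,391.7))):
    X,e=tri([s],[t]); print(X,e,R.T@(X-p))
```

```text
[0.134  0.4574 0.2485] 0.0005536831906083108 [-0.0106 -0.0483 -0.0519]
[0.1572 0.5456 0.2486] 0.000837961982855226 [-0.0101  0.0429 -0.0521]
```

Emit:
{"op": "servo_tool", "data": {"plan": [{"dr":[0,0,0],"linear":[0,0,-0.06],"fingers":-1},{"dr":[0,0,0],"linear":[0.0,0,0],"fingers":-1},{"dr":[0,0,0],"linear":[0.06,0,0],"fingers":-1}]}}

```text
t: 0.35
ee_pos: [0.1052, 0.5167, 0.2341]
tcp_rot: [0.418, 3.112, 0.003]
force: [0.3, 0.6, -0.2]
opening: 0.604
gripper_force: 0.0
```

The triangulated tips lie about 50 mm behind the reported TCP, which needs another check. I'll move to hover by the right-hand carton and measure again away from the picture edge.

Emit:
{"op": "servo_tool", "data": {"plan": [{"dr":[0,0,0],"linear":[-0.061,-0.01,0],"fingers":-1},{"dr":[0,0,0],"linear":[-0.061,-0.01,0],"fingers":-1},{"dr":[0,0,0],"linear":[-0.061,-0.01,0],"fingers":-1},{"dr":[0,0,0],"linear":[-0.061,-0.01,0],"fingers":-1},{"dr":[0,0,0],"linear":[-0.061,-0.01,0],"fingers":-1}]}}

```text
t: 0.77
ee_pos: [0.2717, 0.439, 0.233]
tcp_rot: [0.41, 3.115, 0.0]
force: [0.1, 1.4, 0.2]
opening: 0.002
gripper_force: 0.0
```

Emit:
{"op": "servo_tool", "data": {"plan": [{"dr":[0,0,0],"linear":[-0.061,-0.01,0],"fingers":-1},{"dr":[0,0,0],"linear":[-0.061,-0.01,0],"fingers":-1},{"dr":[0,0,0],"linear":[-0.061,-0.01,0],"fingers":-1},{"dr":[0,0,0],"linear":[-0.061,-0.01,0],"fingers":-1},{"dr":[0,0,0],"linear":[-0.061,-0.01,0],"fingers":-1}]}}

```text
t: 1.18
ee_pos: [0.4411, 0.3622, 0.233]
tcp_rot: [0.412, 3.114, 0.0]
force: [-0.6, 1.7, 0.1]
opening: -0.0
gripper_force: 0.0
```

Emit:
{"op": "servo_tool", "data": {"plan": [{"dr":[0,0,0],"linear":[-0.061,-0.01,0],"fingers":-1},{"dr":[0,0,0],"linear":[-0.061,-0.01,0],"fingers":-1},{"dr":[0,0,0],"linear":[-0.061,-0.01,0],"fingers":-1},{"dr":[0,0,0],"linear":[-0.061,-0.01,0],"fingers":-1},{"dr":[0,0,0],"linear":[0,0,0],"fingers":-1}]}}

```text
t: 1.6
ee_pos: [0.5794, 0.299, 0.2311]
tcp_rot: [-0.418, -3.114, 0.002]
force: [0.3, 0.6, -0.7]
opening: 0.001
gripper_force: 0.0
```

Run:
```python
from h import *
np.set_printoptions(precision=4,suppress=True)
s=env.sense();p=s['ee_pos'];R=cv2.Rodrigues(s['tcp_rot'])[0];print(p,R,s['opening'],s['joint_pos'])
a=snap('scene','s1.png');b=snap('top','t1.png')
o=[]
for n,im in(('scene',a),('top',b)):
    uv=proj(n,[p,p+R@[0,0,-.03],p+R@[0,0,-.06]]);print(n,uv)
    c=uv[0].astype(int)-[25,35]; print(c)
    k=cv2.resize(im[c[1]:c[1]+60,c[0]:c[0]+50,::-1],None,fx=8,fy=8,interpolation=cv2.INTER_CUBIC)
    for q in uv: cv2.circle(k,tuple(int(i) for i in (q+.5-c)*8),3,(0,255,0),-1)
    o.append(k)
cv2.imwrite('pics/g3.png',np.hstack(o))
```

```text
[0.5794 0.299  0.2311] [[-0.9646  0.2635 -0.0004]
 [ 0.2635  0.9646 -0.0012]
 [ 0.     -0.0013 -1.    ]] 0.0006778725800420492 [ 0.352   0.4918  0.4039  1.4837 -0.001   0.6187]
scene [[443.5166 145.241 ]
 [446.7124 132.0119]
 [449.9696 118.32  ]]
[418 110]
top [[145.3021 202.5982]
 [141.2934 200.5766]
 [137.0583 198.4412]]
[120 167]
```

View pics/g3.png

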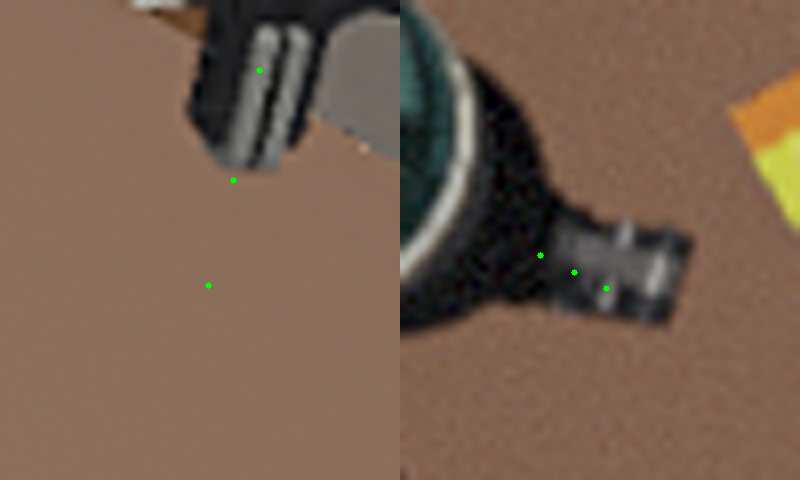

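The scene crop shows the closed fingertips at about (449,130), and the top crop at about (154.5,201). Both differ from the projected TCP at (443.5,145) and (145,203). I'll triangulate.

Run:
```python
from h import *
np.set_printoptions(precision=4,suppress=True)
s=env.sense();p=s['ee_pos'];R=cv2.Rodrigues(s['tcp_rot'])[0];print(s['t'],p,s['joint_pos'])
for a,b in(((449.2,130.1),(154.5,201)),((447,129.8),(152.5,206.5)),((452.5,130.1),(155.5,197))):
    X,e=tri([a],[b]); print(X,e,R.T@(X-p))
# fixed-point check of both cams: disc of gray, green etc at z=.03 and dispenser top
for nm,(a,b) in dict(knob=((250+369/5-.5,165+300/5-.5),(235+205/6-.5,175+70/6-.5)),redL=((250+288/5,165+203/5),(235+181/6,175+140/6)),lipnoseR=((250+188/5,165+121/5),(235+318/6,175+258/6)),fol=((250+118/5,165+88/5),(235+218/6,175+418/6))).items(): print(nm,tri([a],[b]))
```

```text
1.7 [0.5756 0.3013 0.232 ] [0.3569 0.4874 0.3987 1.4832 0.0001 0.6216]
[0.586  0.2799 0.2673] 0.02990990083254589 [-0.0156 -0.0179 -0.0353]
[0.5737 0.2852 0.2625] 0.02918100036660857 [-0.0024 -0.0161 -0.0304]
[0.5956 0.278  0.2713] 0.032818612372988436 [-0.0254 -0.0173 -0.0392]
knob (array([0.6389, 0.0123, 0.1221]), np.float64(0.00030264035198226464))
redL (array([0.5993, 0.0074, 0.142 ]), np.float64(0.026596965372503126))
lipnoseR (array([ 0.5513, -0.036 ,  0.1573]), np.float64(0.004839285580117422))
fol (array([ 0.48  , -0.0187,  0.1317]), np.float64(0.04750344563857711))
```

Run:
```python
from h import *
np.set_printoptions(precision=4,suppress=True)
a=snap('scene','s2.png');b=snap('top','t2.png');s=env.sense();p=s['ee_pos'];R=cv2.Rodrigues(s['tcp_rot'])[0];print(s['t'],p,s['joint_pos'],s['qvel'])
for n,im,prev in(('scene',a,'s1.png'),('top',b,'t1.png')):
    pv=cv2.imread('pics/'+prev)[:,:,::-1]; print(n,'changed px',(np.abs(im.astype(int)-pv).max(2)>40).sum())
    uv=proj(n,[p])[0]; print(uv)
    c=uv.astype(int)
    x0=c[0]-20; y0=c[1]-(35 if n=='scene' else 16)
    g=cv2.cvtColor(im,cv2.COLOR_RGB2HSV)
    brown=cv2.inRange(g,(3,60,60),(20,160,200))
    print(x0,y0)
    for r in (brown==0)[y0:y0+34,x0:x0+44]: print(''.join('#' if k else '.' for k in r))
```

```text
1.8 [0.5741 0.3024 0.233 ] [0.3593 0.4851 0.3972 1.4832 0.0002 0.6218] [ 0.0131 -0.0148 -0.0053 -0.0001 -0.0016 -0.0019]
scene changed px 622
[443.5539 143.2585]
423 108
........####################################
..........##################################
...........########.########################
.....................#######################
.....................#######################
.....................#######################
....................########################
....................########################
....................########################
....................########################
...................#########################
...................#########################
...................#########################
...................#########################
...................#########################
...................#########################
...................##############..#########
....................#############...########
....................############......######
.....................#########..........####
......................########
[... 1477 characters left out ...]
###########..............
####...................######...............
##........................#.................
............................................
............................................
............................................
............................................
............................................
............................................
............................................
............................................
............................................
............................................
............................................
............................................
............................................
```

The two views disagree on the tip, because knuckles hide it in the top view. A gentle touch on bare counter will settle the tool length, and I'll turn to the carton's yaw on the way down.

Emit:
{"op": "servo_tool", "data": {"plan": [{"dr":[0,0,0],"linear":[0,0.06,0],"fingers":-1},{"dr":[0,0,0],"linear":[0,0.06,0],"fingers":-1},{"dr":[0,0,-1],"linear":[0,0,0.05],"fingers":-1},{"dr":[0,0,-1],"linear":[0,0,0.05],"fingers":-1},{"dr":[0,0,-1],"linear":[0,0,0.05],"fingers":-1}]}}

```text
t: 2.22
ee_pos: [0.5925, 0.3735, 0.1426]
tcp_rot: [0.075, 3.139, 0.001]
force: [-0.0, -1.4, -0.8]
opening: -0.003
gripper_force: 0.0
```

Emit:
{"op": "servo_tool", "data": {"plan": [{"dr":[0,0,-1],"linear":[0,0,0.05],"fingers":-1},{"dr":[0,0,-1],"linear":[0,0,0.05],"fingers":-1},{"dr":[0,0,-1],"linear":[0,0,0.03],"fingers":-1},{"dr":[0,0,-1],"linear":[0,0,0.02],"fingers":-1},{"dr":[0,0,-1],"linear":[0,0,0],"fingers":-1}]}}

```text
t: 2.63
ee_pos: [0.5907, 0.3719, 0.0506]
tcp_rot: [0.47, -3.103, 0.002]
force: [-0.4, 0.3, 0.9]
opening: -0.001
gripper_force: 0.0
```

Emit:
{"op": "servo_tool", "data": {"plan": [{"dr":[0,0,-1],"linear":[0,0,0],"fingers":-1},{"dr":[0,0,-1],"linear":[0,0,0],"fingers":-1},{"dr":[0,0,-1],"linear":[0,0,0],"fingers":-1},{"dr":[0,0,-1],"linear":[0,0,0],"fingers":-1},{"dr":[0,0,0],"linear":[0,0,0],"fingers":-1}]}}

```text
t: 3.05
ee_pos: [0.5922, 0.3725, 0.0536]
tcp_rot: [-0.898, 3.01, 0.0]
force: [-0.3, -0.2, 0.5]
opening: 0.004
gripper_force: 0.0
```

Emit:
{"op": "servo_tool", "data": {"plan": [{"dr":[0,0,0],"linear":[0,0,0.025],"fingers":-1},{"dr":[0,0,0],"linear":[0,0,0.025],"fingers":-1},{"dr":[0,0,0],"linear":[0,0,0.025],"fingers":-1},{"dr":[0,0,0],"linear":[0,0,0],"fingers":-1},{"dr":[0,0,0],"linear":[0,0,0],"fingers":-1}]}}

```text
t: 3.47
ee_pos: [0.5924, 0.3719, 0.0081]
tcp_rot: [0.889, -3.012, 0.0]
force: [1.5, -0.1, -0.1]
opening: -0.002
gripper_force: 0.0
```

Emit:
{"op": "servo_tool", "data": {"plan": [{"dr":[0,0,0],"linear":[0,0,0.008],"fingers":-1},{"dr":[0,0,0],"linear":[0,0,0.005],"fingers":-1},{"dr":[0,0,0],"linear":[0,0,0],"fingers":-1},{"dr":[0,0,0],"linear":[0,0,0],"fingers":-1}]}}

```text
t: 3.8
ee_pos: [0.5933, 0.3717, 0.0005]
tcp_rot: [-0.89, 3.013, 0.0]
force: [0.9, -0.1, 0.5]
opening: -0.001
gripper_force: 0.0
```

Emit:
{"op": "servo_tool", "data": {"plan": [{"dr":[0,0,0],"linear":[0,0,0.004],"fingers":-1},{"dr":[0,0,0],"linear":[0,0,0],"fingers":-1},{"dr":[0,0,0],"linear":[0,0,0],"fingers":-1}]}}

```text
t: 4.05
ee_pos: [0.5933, 0.3716, -0.0022]
tcp_rot: [0.891, -3.013, -0.0]
force: [0.3, -0.8, 0.4]
opening: -0.001
gripper_force: 0.0
```

Run:
```python
from h import *
np.set_printoptions(precision=4,suppress=True)
a=snap('scene','s3.png');b=snap('top','t3.png');s=env.sense();p=s['ee_pos'];R=cv2.Rodrigues(s['tcp_rot'])[0];print(p,s['force'])
o=[]
for n,im in(('scene',a),('top',b)):
    uv=proj(n,[p,p+R@[0,0,-.03],p+R@[0,0,-.06]]);print(n,uv)
    c=uv[0].astype(int)-[25,40]; print(c)
    k=cv2.resize(im[c[1]:c[1]+60,c[0]:c[0]+50,::-1],None,fx=8,fy=8,interpolation=cv2.INTER_CUBIC)
    for q in uv: cv2.circle(k,tuple(int(i) for i in (q+.5-c)*8),3,(0,255,0),-1)
    o.append(k)
cv2.imwrite('pics/g4.png',np.hstack(o))
```

```text
[ 0.5934  0.3716 -0.0022] [-0.2844  0.2174  0.5039]
scene [[449.3338 232.1561]
 [452.4043 222.2111]
 [455.5506 211.9168]]
[424 192]
top [[145.0886 210.5022]
 [141.7961 209.0194]
 [138.3513 207.4684]]
[120 170]
```

View pics/g4.png

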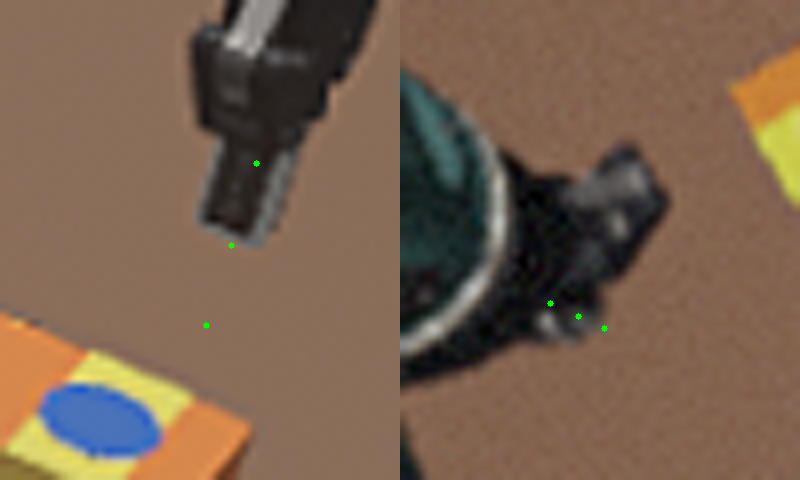

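The closed tip sits at scene pixel (453,221.5), about 31 mm behind the reported TCP, and there's no contact at z = -2 mm. So the reported TCP has an offset, and I'll go on down gently until contact.

Emit:
{"op": "servo_tool", "data": {"plan": [{"dr":[0,0,0],"linear":[0,0,0.015],"fingers":-1},{"dr":[0,0,0],"linear":[0,0,0.015],"fingers":-1},{"dr":[0,0,0],"linear":[0,0,0],"fingers":-1},{"dr":[0,0,0],"linear":[0,0,0],"fingers":-1}]}}

```text
t: 4.48
ee_pos: [0.5927, 0.3713, -0.0213]
tcp_rot: [0.89, -3.011, 0.0]
force: [-0.1, 0.1, 0.8]
opening: -0.003
gripper_force: 0.0
```

Run:
```python
from h import *
np.set_printoptions(precision=4,suppress=True)
a=snap('scene','s4.png');s=env.sense();p=s['ee_pos'];R=cv2.Rodrigues(s['tcp_rot'])[0];print(p,s['force'],s['joint_pos'])
g=cv2.cvtColor(a,cv2.COLOR_RGB2HSV);x0,y0=435,205
for i,r in enumerate((cv2.inRange(g,(3,60,60),(20,160,200))==0)[y0:y0+45,x0:x0+40]): print(y0+i,''.join('#' if k else '.' for k in r))
for z in (0,.01,.02,.03): print(z,onz('scene',[(450,229)],z))
```

```text
[ 0.5931  0.3715 -0.0207] [ 0.0884 -0.0048 -0.4335] [ 0.4433  0.679   0.0585  0.9511 -0.     -0.1316]
205 ...........####################.........
206 ...........####################.........
207 ...........###################..........
208 ...........##################...........
209 ...........#################............
210 ............###############.............
211 ............###############.............
212 ............###############.............
213 ............###############.............
214 ............#############...............
215 ..............###########...............
216 ..............##########................
217 .............###########................
218 .............###########................
219 .............###########................
220 ............###########.................
221 ............###########.................
222 ............##########..................
223 ............##########..................
224 ...........############.................
225 ...........###########..................
226 ............##########..................
227 ....
[... 443 characters left out ...]
37 #####...................................
238 #######.................................
239 ##########..............................
240 ############............................
241 #############...........................
242 ##############..........................
243 ################........................
244 ##################......................
245 #########.##########....................
246 ####################....................
247 ####################....................
248 ########.##########.....................
249 ######.###########......................
0 [[0.585  0.3789 0.    ]]
0.01 [[0.5959 0.3681 0.01  ]]
0.02 [[0.6068 0.3573 0.02  ]]
0.03 [[0.6177 0.3464 0.03  ]]
```

Emit:
{"op": "servo_tool", "data": {"plan": [{"dr":[0,0,0],"linear":[0,0,0.01],"fingers":-1},{"dr":[0,0,0],"linear":[0,0,0],"fingers":-1},{"dr":[0,0,0],"linear":[0,0,0],"fingers":-1}]}}

```text
t: 4.78
ee_pos: [0.5931, 0.3716, -0.0265]
tcp_rot: [0.891, -3.012, 0.0]
force: [-0.7, -0.1, -0.8]
opening: -0.003
gripper_force: 0.0
```

Emit:
{"op": "servo_tool", "data": {"plan": [{"dr":[0,0,0],"linear":[0,0,0.004],"fingers":-1},{"dr":[0,0,0],"linear":[0,0,0],"fingers":-1},{"dr":[0,0,0],"linear":[0,0,0],"fingers":-1}]}}

```text
t: 5.03
ee_pos: [0.5933, 0.3716, -0.0287]
tcp_rot: [0.891, -3.013, 0.0]
force: [-0.3, 0.1, -0.5]
opening: -0.002
gripper_force: 0.0
```

Emit:
{"op": "servo_tool", "data": {"plan": [{"dr":[0,0,0],"linear":[0,0,0.003],"fingers":-1},{"dr":[0,0,0],"linear":[0,0,0],"fingers":-1},{"dr":[0,0,0],"linear":[0,0,0],"fingers":-1}]}}

```text
t: 5.28
ee_pos: [0.5933, 0.3716, -0.0305]
tcp_rot: [0.891, -3.013, -0.0]
force: [0.1, 0.0, 1.0]
opening: -0.003
gripper_force: 0.0
```

Emit:
{"op": "servo_tool", "data": {"plan": [{"dr":[0,0,0],"linear":[0,0,0.003],"fingers":-1},{"dr":[0,0,0],"linear":[0,0,0],"fingers":-1},{"dr":[0,0,0],"linear":[0,0,0],"fingers":-1}]}}

```text
t: 5.53
ee_pos: [0.5932, 0.3716, -0.0323]
tcp_rot: [0.891, -3.012, 0.0]
force: [-0.6, -0.0, 0.4]
opening: 0.003
gripper_force: 0.0
```

Emit:
{"op": "servo_tool", "data": {"plan": [{"dr":[0,0,0],"linear":[0,0,0.003],"fingers":-1},{"dr":[0,0,0],"linear":[0,0,0],"fingers":-1},{"dr":[0,0,0],"linear":[0,0,0],"fingers":-1}]}}

```text
t: 5.78
ee_pos: [0.5933, 0.3716, -0.0341]
tcp_rot: [0.891, -3.013, 0.0]
force: [-0.4, 0.2, -0.2]
opening: -0.0
gripper_force: 0.0
```

Emit:
{"op": "servo_tool", "data": {"plan": [{"dr":[0,0,0],"linear":[0,0,0.003],"fingers":-1},{"dr":[0,0,0],"linear":[0,0,0],"fingers":-1},{"dr":[0,0,0],"linear":[0,0,0],"fingers":-1}]}}

```text
t: 6.03
ee_pos: [0.5935, 0.3717, -0.0343]
tcp_rot: [-0.89, 3.012, 0.0]
force: [-6.4, -3.4, 18.4]
opening: 0.004
gripper_force: 9.3
```

Emit:
{"op": "servo_tool", "data": {"plan": [{"dr":[0,0,0],"linear":[0,0,0.003],"fingers":-1},{"dr":[0,0,0],"linear":[0,0,0],"fingers":-1},{"dr":[0,0,0],"linear":[0,0,0],"fingers":-1}]}}

```text
t: 6.28
ee_pos: [0.5935, 0.3717, -0.0344]
tcp_rot: [-0.89, 3.011, 0.0]
force: [-13.1, -7.4, 38.7]
opening: -0.002
gripper_force: 19.5
```

Run:
```python
from h import *
np.set_printoptions(precision=4,suppress=True)
a=snap('scene','s5.png');b=snap('top','t5.png');s=env.sense();p=s['ee_pos'];print(p,s['force'],s['joint_pos'])
g=cv2.cvtColor(a,cv2.COLOR_RGB2HSV);x0,y0=435,220
for i,r in enumerate((cv2.inRange(g,(3,60,60),(20,160,200))==0)[y0:y0+18,x0:x0+40]): print(y0+i,''.join('#' if k else '.' for k in r))
```

```text
[ 0.5935  0.3717 -0.0344] [-13.6381  -6.8925  39.4763] [ 0.4434  0.6892  0.0382  0.9176 -0.0003 -0.1316]
220 .............##########.................
221 .............##########.................
222 ............############................
223 ............##########..................
224 ............###########.................
225 ...........###########..................
226 ...........##########...................
227 ...........###########..................
228 ...........##########...................
229 ..........###########...................
230 ..........###########...................
231 ...........#########....................
232 .............######.....................
233 ...............###......................
234 ........................................
235 ........................................
236 ###.....................................
237 #####...................................
```

Contact comes at reported z = -34.3 mm, so the true shut tip lies about 34 mm behind the reported TCP. While it stands on the counter I can also read the lateral offset from the scene tip pixel.

Run:
```python
from h import *
np.set_printoptions(precision=4,suppress=True)
s=env.sense();p=s['ee_pos'];R=cv2.Rodrigues(s['tcp_rot'])[0];print(R, s['torque'])
q=onz('scene',[(450,230.5),(450.5,233.5),(445,229.5),(455.5,229)],0); print(q); print((q-p)@R)
b=cv2.imread('pics/t5.png');g=cv2.cvtColor(b,cv2.COLOR_BGR2HSV)
print('top expected tip',proj('top',[[p[0],p[1],0],[p[0],p[1],.03]]))
x0,y0=125,180
for i,r in enumerate((cv2.inRange(g,(3,60,60),(20,160,200))==0)[y0:y0+45,x0:x0+50]): print(y0+i,''.join('#' if k else '.' for k in r))
```

```text
[[-0.8392 -0.5439  0.0021]
 [-0.5439  0.8392  0.0007]
 [-0.0022 -0.0005 -1.    ]] [-1.4534  2.6169 -0.0147]
[[0.5903 0.3751 0.    ]
 [0.6012 0.3688 0.    ]
 [0.5833 0.3652 0.    ]
 [0.5888 0.3928 0.    ]]
[[ 0.0008  0.0046 -0.0344]
 [-0.0049 -0.0066 -0.0344]
 [ 0.0121  0.     -0.0344]
 [-0.0076  0.0202 -0.0344]]
top expected tip [[144.8173 210.3374]
 [141.5131 208.8482]]
180 ......................................#########.##
181 .....................................#########.###
182 ##...................................########.####
183 ###...................................############
184 ####..................................############
185 ######.................................###########
186 ########...............................###########
187 #########..............................###########
188 #########...............................##########
189 ##########..............................##########
190 ###########..............................#########
191 ############.............###..............########
192 ##############..........#####.............########
193 #######
[... 1048 characters left out ...]
#############...........................
213 #####################.............................
214 #############.....................................
215 ###########.......................................
216 ##########........................................
217 ########..........................................
218 ####..............................................
219 ..................................................
220 ..................................................
221 ..................................................
222 ..................................................
223 ..................................................
224 ..................................................
```

Emit:
{"op": "servo_tool", "data": {"plan": [{"dr":[0,0,0],"linear":[0,0,-0.02],"fingers":1},{"dr":[0,0,0],"linear":[0,0,-0.06],"fingers":1},{"dr":[0,0,0],"linear":[0,0,-0.06],"fingers":1},{"dr":[0,0,0],"linear":[0,0,-0.02],"fingers":1},{"dr":[0,0,0],"linear":[0,0,0],"fingers":1}]}}

```text
t: 6.8
ee_pos: [0.5951, 0.3725, 0.0623]
tcp_rot: [-0.889, 3.007, 0.001]
force: [-0.0, 0.6, 0.9]
opening: 0.711
gripper_force: 0.0
```

Emit:
{"op": "servo_tool", "data": {"plan": [{"dr":[0,0,0],"linear":[0.014,-0.0475,0],"fingers":1},{"dr":[0,0,0],"linear":[0.014,-0.0475,0],"fingers":1},{"dr":[0,0,0],"linear":[0.014,-0.0475,0],"fingers":1},{"dr":[0,0,0.2],"linear":[0.014,-0.0475,0],"fingers":1},{"dr":[0,0,0],"linear":[0,0,0],"fingers":1}]}}

```text
t: 7.22
ee_pos: [0.6281, 0.2531, 0.0572]
tcp_rot: [0.863, -3.019, 0.002]
force: [0.5, 0.3, 0.3]
opening: 1.007
gripper_force: 0.0
```

Emit:
{"op": "servo_tool", "data": {"plan": [{"dr":[0,0,0],"linear":[0,0,0],"fingers":1},{"dr":[0,0,0],"linear":[0,0,0],"fingers":1},{"dr":[0,0,0],"linear":[0,0,0],"fingers":1}]}}

```text
t: 7.47
ee_pos: [0.6266, 0.2585, 0.0578]
tcp_rot: [0.871, -3.018, -0.0]
force: [-0.7, -0.4, -0.3]
opening: 0.999
gripper_force: 0.0
```

```bash
cat >> h.py <<'E'
def to(pos,yaw_y=None):
    """tool-axis units from here to reported TCP position; az share-rows to bring tool y to yaw_y (deg)"""
    s=env.sense();R=cv2.Rodrigues(s['tcp_rot'])[0];d=R.T@(np.array(pos)-s['ee_pos'])/.6
    y=np.degrees(np.arctan2(R[1,1],R[0,1])); print('pos',s['ee_pos'].round(4),'F',s['force'].round(1),'units',d.round(4),'yaw y',y.round(2),'az',None if yaw_y is None else round((y-yaw_y)/4,2), 'tilt',R[:,2].round(4),'t',s['t'])
E
python3 -c "
from h import *
to([.6274,.2580,-.038],122.2)"
```

```text
pos [0.6266 0.2585 0.0578] F [-0.7 -0.4 -0.3] units [-0.0008 -0.0014  0.1597] yaw y 122.2 az -0.0 tilt [-8.e-04 -0.e+00 -1.e+00] t 7.4667
```

Emit:
{"op": "servo_tool", "data": {"plan": [{"dr":[0,0,0],"linear":[0,0,0.04],"fingers":1},{"dr":[0,0,0],"linear":[0,0,0.04],"fingers":1},{"dr":[0,0,0],"linear":[0,0,0.015],"fingers":1},{"dr":[0,0,0],"linear":[0,0,0.015],"fingers":1},{"dr":[0,0,0],"linear":[0,0,0.01],"fingers":1}]}}

```text
t: 7.88
ee_pos: [0.6268, 0.2582, -0.0142]
tcp_rot: [0.871, -3.018, -0.0]
force: [0.2, -0.0, -0.4]
opening: 0.999
gripper_force: 0.0
```

Emit:
{"op": "servo_tool", "data": {"plan": [{"dr":[0,0,0],"linear":[0,0,0.01],"fingers":1},{"dr":[0,0,0],"linear":[0,0,0.01],"fingers":1},{"dr":[0,0,0],"linear":[0,0,0.01],"fingers":1},{"dr":[0,0,0],"linear":[0,0,0.01],"fingers":1},{"dr":[0,0,0],"linear":[0,0,0],"fingers":1}]}}

```text
t: 8.3
ee_pos: [0.6266, 0.2575, -0.0387]
tcp_rot: [0.869, -3.018, -0.0]
force: [-0.4, 0.5, -0.3]
opening: 1.003
gripper_force: 0.0
```

Emit:
{"op": "servo_tool", "data": {"plan": [{"dr":[0,0,0],"linear":[0,0,0],"fingers":-1},{"dr":[0,0,0],"linear":[0,0,0],"fingers":-1},{"dr":[0,0,0],"linear":[0,0,0],"fingers":-1},{"dr":[0,0,0],"linear":[0,0,0],"fingers":-1},{"dr":[0,0,0],"linear":[0,0,0],"fingers":-1}]}}

```text
t: 8.72
ee_pos: [0.6275, 0.2578, -0.037]
tcp_rot: [-0.869, 3.018, 0.0]
force: [-0.1, -0.8, 6.2]
opening: 0.664
gripper_force: 64.5
```

The grip is on carton R, with the tip level with the counter at reported z ≈ -37 mm. Lifting and turning to the dispenser yaw.

Emit:
{"op": "servo_tool", "data": {"plan": [{"dr":[0,0,0],"linear":[0,0,-0.03],"fingers":-1},{"dr":[0,0,0],"linear":[0,0,-0.055],"fingers":-1},{"dr":[0,0,0],"linear":[0,0,-0.06],"fingers":-1},{"dr":[0,0,0.9],"linear":[0,0,-0.06],"fingers":-1},{"dr":[0,0,1],"linear":[0,0,-0.06],"fingers":-1}]}}

```text
t: 9.13
ee_pos: [0.6267, 0.2575, 0.1231]
tcp_rot: [0.664, -3.07, 0.0]
force: [1.7, 0.2, -0.8]
opening: 0.664
gripper_force: 64.2
```

Emit:
{"op": "servo_tool", "data": {"plan": [{"dr":[0,0,1],"linear":[0,0,-0.055],"fingers":-1},{"dr":[0,0,1],"linear":[0,0,0],"fingers":-1},{"dr":[0,0,0.96],"linear":[0,0,0],"fingers":-1},{"dr":[0,0,0],"linear":[0,0,0],"fingers":-1},{"dr":[0,0,0],"linear":[0,0,0],"fingers":-1}]}}

```text
t: 9.55
ee_pos: [0.6269, 0.2576, 0.1541]
tcp_rot: [0.351, -3.121, 0.0]
force: [0.2, 0.1, -0.9]
opening: 0.671
gripper_force: 64.2
```

```bash
python3 -c "
from h import *
to([.4685,-.0267,.155],102.75)"
```

```text
pos [0.6269 0.2576 0.1541] F [ 0.2  0.1 -0.9] units [ 0.3625 -0.4035 -0.0013] yaw y 102.82 az 0.02 tilt [-5.e-04 -2.e-04 -1.e+00] t 9.55
```

Emit:
{"op": "servo_tool", "data": {"plan": [{"dr":[0,0,0],"linear":[0.036,-0.04,0],"fingers":-1},{"dr":[0,0,0],"linear":[0.036,-0.04,0],"fingers":-1},{"dr":[0,0,0],"linear":[0.036,-0.04,0],"fingers":-1},{"dr":[0,0,0],"linear":[0.036,-0.04,0],"fingers":-1},{"dr":[0,0,0],"linear":[0.036,-0.04,0],"fingers":-1}]}}

```text
t: 9.97
ee_pos: [0.5468, 0.1158, 0.1539]
tcp_rot: [0.352, -3.121, 0.0]
force: [1.6, -0.7, -0.9]
opening: 0.674
gripper_force: 64.1
```

Emit:
{"op": "servo_tool", "data": {"plan": [{"dr":[0,0,0],"linear":[0.036,-0.04,0],"fingers":-1},{"dr":[0,0,0],"linear":[0.036,-0.04,0],"fingers":-1},{"dr":[0,0,0],"linear":[0.036,-0.04,0],"fingers":-1},{"dr":[0,0,0],"linear":[0.036,-0.04,0],"fingers":-1},{"dr":[0,0,0],"linear":[0.036,-0.042,0],"fingers":-1}]}}

```text
t: 10.38
ee_pos: [0.4681, -0.026, 0.1541]
tcp_rot: [0.352, -3.121, -0.0]
force: [0.5, -0.2, -1.1]
opening: 0.668
gripper_force: 64.1
```

Emit:
{"op": "servo_tool", "data": {"plan": [{"dr":[0,0,0],"linear":[0,0,0],"fingers":-1},{"dr":[0,0,0],"linear":[0,0,0],"fingers":-1},{"dr":[0,0,0],"linear":[0,0,0],"fingers":-1},{"dr":[0,0,0],"linear":[0,0,0],"fingers":-1}]}}

```text
t: 10.72
ee_pos: [0.4697, -0.0244, 0.1542]
tcp_rot: [0.35, -3.122, -0.0]
force: [0.6, -0.2, -1.2]
opening: 0.668
gripper_force: 64.2
```

Run:
```python
from h import *
np.set_printoptions(precision=4,suppress=True)
to([.4685,-.0267,.155],102.75)
a=snap('scene','s6.png');b=snap('top','t6.png');z=env.sense()['ee_pos'][2]
# orange/yellow carton blob in each view, near the dispenser
for n,im,(u,v) in(('scene',a,(300,170)),('top',b,(285,240))):
    g=cv2.cvtColor(im,cv2.COLOR_RGB2HSV); m=cv2.inRange(g,(9,150,90),(33,255,255)); box=np.zeros(m.shape,np.uint8); cv2.circle(box,(u,v),60,255,-1); m&=box
    ys,xs=np.nonzero(m); print(n,len(xs),(xs.min(),xs.max(),ys.min(),ys.max()) if len(xs) else '')
    x0,x1,y0,y1=xs.min()-4,xs.max()+6,ys.min()-4,ys.max()+5
    bl=cv2.inRange(g,(100,120,80),(125,255,255)); ye=cv2.inRange(g,(24,120,90),(34,255,255))
    print(x0)
    for y in range(y0,y1): print(y,''.join('B' if bl[y,x] else 'Y' if ye[y,x]and m[y,x] else '#' if m[y,x] else '.' for x in range(x0,x1)))
```

```text
pos [ 0.4697 -0.0244  0.1542] F [ 0.6 -0.2 -1.2] units [ 0.0028 -0.0032 -0.0013] yaw y 102.8 az 0.01 tilt [-0.0002  0.0002 -1.    ] t 10.7167
scene 757 (np.int64(271), np.int64(311), np.int64(138), np.int64(172))
267
134 ..................................................
135 ..................................................
136 ..................................................
137 ..................................................
138 ................########..........................
139 ............#.############........................
140 .......####################.......................
141 ....########################......................
142 ....#########################.....................
143 .....#########################....................
144 .....##########################...................
145 .....#################..##.#......................
146 .....############.................................
147 .....###########...BBBBBBBBBB.....................
148 .....########....BBBBBBBBBBBBBB...................
149 .....####.......BBBBBBBBBBBBBBBB..................
150
[... 1010 characters left out ...]
################...............
169 ................###############...................
170 .................##########.......................
171 ..................#####...........................
172 ...................#..............................
173 ..................................................
174 ..................................................
175 ..................................................
176 ..................................................
top 0 Traceback (most recent call last):
  File "<stdin>", line 9, in <module>
    return umr_minimum(a, axis, None, out, keepdims, initial, where)
ValueError: zero-size array to reduction operation minimum which has no identity
```

```bash
cat >> h.py <<'E'
O=np.array([.5466,-.0089]); YW=np.radians(12.75); U=np.array([np.cos(YW),np.sin(YW)]); V=np.array([-U[1],U[0]])
def disp(p): d=np.array(p)[...,:2]-O; return np.stack([d@U,d@V],-1)
def disc(imname,c,r=14):
    g=cv2.cvtColor(cv2.imread('pics/'+imname),cv2.COLOR_BGR2HSV); m=cv2.inRange(g,(100,120,80),(125,255,255)); b=np.zeros(m.shape,np.uint8); cv2.circle(b,c,r,255,-1); M=cv2.moments(m&b,True); return M['m10']/M['m00'],M['m01']/M['m00']
E
python3 - <<'E'
from h import *
np.set_printoptions(precision=4,suppress=True)
p=env.sense()['ee_pos']; d=disc('s6.png',(290,150)); print(d)
for dz in(-.002,0,.002): print(dz,disp(onz('scene',[d],p[2]+.067+dz)))
print('tool',disp(p))
print('corners top z',disp(onz('scene',[(311.5,151.5),(281.5,156),(283,138),(270.5,141.5)],p[2]+.067)))
print('corners bottom z',disp(onz('scene',[(310.5,166.5),(286,172.5)],p[2]+.037)))
E
```

```text
(290.5, 149.43589743589743)
-0.002 [[-0.0458  0.0058]]
0 [[-0.0422  0.0037]]
0.002 [[-0.0386  0.0015]]
tool [-0.0784  0.0019]
corners top z [[-0.0146  0.0367]
 [-0.0244 -0.0271]
 [-0.099   0.0177]
 [-0.0952 -0.0146]]
corners bottom z [[-0.0082  0.0321]
 [-0.0089 -0.0249]]
```

Emit:
{"op": "servo_tool", "data": {"plan": [{"dr":[0,0,0],"linear":[0,-0.006,0],"fingers":-1},{"dr":[0,0,0],"linear":[0,0,0.03],"fingers":-1},{"dr":[0,0,0],"linear":[0,0,0.03],"fingers":-1},{"dr":[0,0,0],"linear":[0,0,0.012],"fingers":-1},{"dr":[0,0,0],"linear":[0,0,0],"fingers":-1}]}}

```text
t: 11.23
ee_pos: [0.4694, -0.0282, 0.1099]
tcp_rot: [0.348, -3.12, -0.001]
force: [-0.9, 0.5, -0.4]
opening: 0.671
gripper_force: 64.3
```

Emit:
{"op": "servo_tool", "data": {"plan": [{"dr":[0,0,0],"linear":[0,0,0.013],"fingers":-1},{"dr":[0,0,0],"linear":[0,0,0.013],"fingers":-1},{"dr":[0,0,0],"linear":[0,0,0],"fingers":-1},{"dr":[0,0,0],"linear":[0,0,0],"fingers":-1}]}}

```text
t: 11.57
ee_pos: [0.4705, -0.0286, 0.0957]
tcp_rot: [-0.348, 3.122, -0.0]
force: [-0.8, 0.4, 2.2]
opening: 0.668
gripper_force: 64.7
```

Emit:
{"op": "servo_tool", "data": {"plan": [{"dr":[0,0,0],"linear":[0,0,0.013],"fingers":-1},{"dr":[0,0,0],"linear":[0,0,0.01],"fingers":-1},{"dr":[0,0,0],"linear":[0,0,0],"fingers":-1},{"dr":[0,0,0],"linear":[0,0,0],"fingers":-1}]}}

```text
t: 11.9
ee_pos: [0.4703, -0.0287, 0.0818]
tcp_rot: [-0.347, 3.122, -0.0]
force: [0.9, 0.2, 2.6]
opening: 0.668
gripper_force: 64.7
```

Run:
```python
from h import *
np.set_printoptions(precision=4,suppress=True)
to([.4685,-.0267,.081],102.75)
a=snap('scene','s7.png');p=env.sense()['ee_pos']; d=disc('s7.png',(288,174),16); print(d,disp(onz('scene',[d],p[2]+.067)),disp(p), env.sense()['torque'])
g=cv2.cvtColor(a,cv2.COLOR_RGB2HSV); m=cv2.inRange(g,(9,150,90),(33,255,255));bl=cv2.inRange(g,(100,120,80),(125,255,255));bk=cv2.inRange(g,(0,0,0),(180,255,75))
for y in range(158,204): print(y,''.join('B' if bl[y,x] else '#' if m[y,x] else 'k' if bk[y,x] else '.' for x in range(264,330)))
```

```text
pos [ 0.4703 -0.0287  0.0818] F [0.9 0.2 2.6] units [0.0023 0.0039 0.0014] yaw y 102.7 az -0.01 tilt [ 0. -0. -1.] t 11.9
(287.6341463414634, 180.96341463414635) [[-0.0416 -0.0015]] [-0.0787 -0.0024] [ 0.0944 -0.1589  0.0498]
158 kkkkk.kkkkkkkkkkk......kkkkkkkkkkkkkkkkkkk........................
159 kkkkkkkkkkkkkkk.........kkkkkkkkkkkkkkkkkk........................
160 kkkkkkkkkkkk............kkkkkkkkkkkkkkkkkk........................
161 kkkkkkkkkkk..............kkkkkkkkkkkkkkkkk........................
162 kkkkkkkkkkk...............kkkkkkkkkkkkkkk.........................
163 kkkkkkkkkk................kkkkkkkkkk..............................
164 kkkkkkkkkk................kkkkkkkkkk..............................
165 kkkkkkkkkk................kkkkkkkkk...............................
166 kkkkkkkk................kkkkkkkkkk................................
167 kkkkkkk...............#.kkkkk...kk................................
168 kkkkkkk...........######.kkkk...k.................................
169 kkkkkkk.......############kkk...k.................................
170 kkkkkk....########
[... 1691 characters left out ...]
.....##...##...............###########.......................
195 ...........###.##................##########.......................
196 ............##.##.................#########.......................
197 .............####..................#######.k......................
198 ..............###...................###..kkkk.....................
199 ...............##....................kkkkkkkkk....................
200 ................#.....................kkkkkkkkk...................
201 .......................................kkkkkkkkk..................
202 ........................................kkkkkkkkkk................
203 .........................................kkkkkkk..........k.......
```

Carton 1 is pressed level: disc at dispenser (-42, -1.5) mm, force about 3.7 N as expected for the spring. Sliding it in and watching the force.

Emit:
{"op": "servo_tool", "data": {"plan": [{"dr":[0,0,0],"linear":[0,0.0017,0.0017],"fingers":-1},{"dr":[0,0,0],"linear":[-0.008,0,0],"fingers":-1},{"dr":[0,0,0],"linear":[-0.008,0,0],"fingers":-1},{"dr":[0,0,0],"linear":[-0.008,0,0],"fingers":-1},{"dr":[0,0,0],"linear":[0,0,0],"fingers":-1}]}}

```text
t: 12.37
ee_pos: [0.4852, -0.0243, 0.0808]
tcp_rot: [-0.348, 3.122, 0.0]
force: [2.0, 0.6, 3.0]
opening: 0.668
gripper_force: 64.7
```

Emit:
{"op": "servo_tool", "data": {"plan": [{"dr":[0,0,0],"linear":[-0.006,0,0],"fingers":-1},{"dr":[0,0,0],"linear":[-0.006,0,0],"fingers":-1},{"dr":[0,0,0],"linear":[0,0,0],"fingers":-1}]}}

```text
t: 12.62
ee_pos: [0.4918, -0.0227, 0.0807]
tcp_rot: [-0.348, 3.122, 0.0]
force: [1.3, 0.4, 2.8]
opening: 0.673
gripper_force: 64.7
```

Emit:
{"op": "servo_tool", "data": {"plan": [{"dr":[0,0,0],"linear":[-0.008,0,0],"fingers":-1},{"dr":[0,0,0],"linear":[-0.008,0,0],"fingers":-1},{"dr":[0,0,0],"linear":[-0.008,0,0],"fingers":-1},{"dr":[0,0,0],"linear":[-0.008,0,0],"fingers":-1},{"dr":[0,0,0],"linear":[0,0,0],"fingers":-1}]}}

```text
t: 13.03
ee_pos: [0.511, -0.0185, 0.0807]
tcp_rot: [-0.348, 3.122, 0.0]
force: [2.1, -0.1, 3.7]
opening: 0.668
gripper_force: 64.7
```

Emit:
{"op": "servo_tool", "data": {"plan": [{"dr":[0,0,0],"linear":[-0.005,0,0],"fingers":-1},{"dr":[0,0,0],"linear":[-0.005,0,0],"fingers":-1},{"dr":[0,0,0],"linear":[-0.005,0,0],"fingers":-1},{"dr":[0,0,0],"linear":[0,0,0],"fingers":-1},{"dr":[0,0,0],"linear":[0,0,0],"fingers":-1}]}}

```text
t: 13.45
ee_pos: [0.5192, -0.0166, 0.0809]
tcp_rot: [-0.348, 3.121, 0.0]
force: [2.2, 0.6, 3.1]
opening: 0.667
gripper_force: 64.7
```

Run:
```python
from h import *
np.set_printoptions(precision=4,suppress=True)
to([.4685,-.0267,.081],102.75)
a=snap('scene','s8.png');p=env.sense()['ee_pos']; d=disc('s8.png',(300,184),18); print(d,disp(onz('scene',[d],p[2]+.067)),disp(p))
```

```text
pos [ 0.5192 -0.0166  0.0809] F [2.2 0.6 3.1] units [ 0.0861  0.0021 -0.0003] yaw y 102.71 az -0.01 tilt [ 0.001   0.0002 -1.    ] t 13.45
(300.72222222222223, 192.0) [[0.0082 0.0009]] [-0.0285 -0.0014]
```

Emit:
{"op": "servo_tool", "data": {"plan": [{"dr":[0,0,0],"linear":[-0.005,0,0],"fingers":-1},{"dr":[0,0,0],"linear":[-0.005,0,0],"fingers":-1},{"dr":[0,0,0],"linear":[0,0,0],"fingers":-1},{"dr":[0,0,0],"linear":[0,0,0],"fingers":-1}]}}

```text
t: 13.83
ee_pos: [0.5249, -0.0153, 0.0808]
tcp_rot: [-0.348, 3.122, 0.0]
force: [1.3, 1.0, 3.4]
opening: 0.672
gripper_force: 64.7
```

Emit:
{"op": "servo_tool", "data": {"plan": [{"dr":[0,0,0],"linear":[-0.002,0,0],"fingers":-1},{"dr":[0,0,0],"linear":[-0.002,0,0],"fingers":-1},{"dr":[0,0,0],"linear":[0,0,0],"fingers":-1},{"dr":[0,0,0],"linear":[0,0,0],"fingers":-1}]}}

```text
t: 14.17
ee_pos: [0.5268, -0.0148, 0.0807]
tcp_rot: [0.348, -3.122, -0.0]
force: [-0.6, -0.4, 3.0]
opening: 0.671
gripper_force: 64.7
```

Emit:
{"op": "servo_tool", "data": {"plan": [{"dr":[0,0,0],"linear":[-0.002,0,0],"fingers":-1},{"dr":[0,0,0],"linear":[0,0,0],"fingers":-1},{"dr":[0,0,0],"linear":[0,0,0],"fingers":-1}]}}

```text
t: 14.42
ee_pos: [0.528, -0.0146, 0.0808]
tcp_rot: [-0.348, 3.122, 0.0]
force: [-1.4, 0.2, 2.9]
opening: 0.669
gripper_force: 64.7
```

Emit:
{"op": "servo_tool", "data": {"plan": [{"dr":[0,0,0],"linear":[-0.002,0,0],"fingers":-1},{"dr":[0,0,0],"linear":[0,0,0],"fingers":-1},{"dr":[0,0,0],"linear":[0,0,0],"fingers":-1}]}}

```text
t: 14.67
ee_pos: [0.5292, -0.0143, 0.0808]
tcp_rot: [-0.347, 3.122, -0.0]
force: [-1.0, 0.2, 2.9]
opening: 0.671
gripper_force: 64.7
```

Emit:
{"op": "servo_tool", "data": {"plan": [{"dr":[0,0,0],"linear":[-0.002,0,0],"fingers":-1},{"dr":[0,0,0],"linear":[0,0,0],"fingers":-1},{"dr":[0,0,0],"linear":[0,0,0],"fingers":-1}]}}

```text
t: 14.92
ee_pos: [0.5304, -0.014, 0.0808]
tcp_rot: [-0.348, 3.122, 0.0]
force: [-1.1, 0.2, 2.1]
opening: 0.667
gripper_force: 64.7
```

Emit:
{"op": "servo_tool", "data": {"plan": [{"dr":[0,0,0],"linear":[-0.002,0,0],"fingers":-1},{"dr":[0,0,0],"linear":[0,0,0],"fingers":-1},{"dr":[0,0,0],"linear":[0,0,0],"fingers":-1}]}}

```text
t: 15.17
ee_pos: [0.531, -0.0138, 0.0807]
tcp_rot: [0.347, -3.121, 0.0]
force: [-4.7, -1.9, 5.3]
opening: 0.67
gripper_force: 65.0
```

Emit:
{"op": "servo_tool", "data": {"plan": [{"dr":[0,0,0],"linear":[-0.001,0,0],"fingers":-1},{"dr":[0,0,0],"linear":[0,0,0],"fingers":-1},{"dr":[0,0,0],"linear":[0,0,0],"fingers":-1}]}}

```text
t: 15.42
ee_pos: [0.5311, -0.0138, 0.0806]
tcp_rot: [0.347, -3.121, 0.0]
force: [-6.9, -2.8, 6.2]
opening: 0.665
gripper_force: 65.1
```

Run:
```python
from h import *
np.set_printoptions(precision=4,suppress=True)
to([.4685,-.0267,.081],102.75)
a=snap('scene','s9.png');p=env.sense()['ee_pos']; d=disc('s9.png',(304,194),14); print(d,disp(onz('scene',[d],p[2]+.067)),disp(p))
```

```text
pos [ 0.5311 -0.0138  0.0806] F [-6.9 -2.8  6.2] units [ 0.1065  0.0019 -0.0004] yaw y 102.69 az -0.02 tilt [-0.0017 -0.0005 -1.    ] t 15.4167
(303.8369565217391, 195.09782608695653) [[0.021  0.0005]] [-0.0162 -0.0013]
```

Emit:
{"op": "servo_tool", "data": {"plan": [{"dr":[0,0,0],"linear":[0,0,0],"fingers":1},{"dr":[0,0,0],"linear":[0,0,0],"fingers":1},{"dr":[0,0,0],"linear":[0,0,0],"fingers":1},{"dr":[0,0,0],"linear":[0,0,0],"fingers":1},{"dr":[0,0,0],"linear":[0,0,0],"fingers":1}]}}

```text
t: 15.88
ee_pos: [0.5322, -0.0136, 0.0807]
tcp_rot: [-0.348, 3.122, 0.0]
force: [-0.0, 0.7, 0.1]
opening: 1.001
gripper_force: 0.0
```

Emit:
{"op": "servo_tool", "data": {"plan": [{"dr":[0,0,0],"linear":[0.005,0,-0.02],"fingers":1},{"dr":[0,0,0],"linear":[0,0,-0.03],"fingers":1},{"dr":[0,0,0],"linear":[0,0,-0.06],"fingers":1},{"dr":[0,0,0],"linear":[0,0,-0.06],"fingers":1},{"dr":[0,0,0],"linear":[0,0,0],"fingers":1}]}}

```text
t: 16.3
ee_pos: [0.5315, -0.0147, 0.1887]
tcp_rot: [-0.347, 3.115, -0.004]
force: [-0.0, 0.2, 0.9]
opening: 0.997
gripper_force: 0.0
```

Run:
```python
from h import *
np.set_printoptions(precision=4,suppress=True)
a=snap('scene','s10.png'); d=disc('s10.png',(303,194),14); print(d,disp(onz('scene',[d],.150)))
# approach to carton L: centre, offset
c=np.array([.478,-.247]);y=np.radians(20.1);u=np.array([np.cos(y),np.sin(y)]); g=c-.026*u; print(g)
to([*g,.18],110.1)
```

```text
(303.54945054945057, 193.96703296703296) [[0.0202 0.0002]]
[ 0.4536 -0.2559]
pos [ 0.5309 -0.0146  0.1858] F [ 0.9  0.5 -1.1] units [ 0.2143 -0.364   0.0094] yaw y 102.71 az -1.85 tilt [ 0.0055 -0.001  -1.    ] t 16.35
```

Carton 1 stays put under the lips, with its disc at (20.2, 0.2) mm. Next, carton L.

Emit:
{"op": "servo_tool", "data": {"plan": [{"dr":[0,0,0],"linear":[0.0268,-0.0455,0],"fingers":1},{"dr":[0,0,0],"linear":[0.0268,-0.0455,0],"fingers":1},{"dr":[0,0,0],"linear":[0.0268,-0.0455,0],"fingers":1},{"dr":[0,0,0],"linear":[0.0268,-0.0455,0],"fingers":1},{"dr":[0,0,0],"linear":[0.0268,-0.0455,0],"fingers":1}]}}

```text
t: 16.77
ee_pos: [0.4798, -0.1662, 0.1819]
tcp_rot: [0.348, -3.121, -0.001]
force: [0.6, 0.1, -0.3]
opening: 1.0
gripper_force: 0.0
```

Emit:
{"op": "servo_tool", "data": {"plan": [{"dr":[0,0,0],"linear":[0.0268,-0.0455,0],"fingers":1},{"dr":[0,0,0],"linear":[0.0268,-0.0455,0],"fingers":1},{"dr":[0,0,0],"linear":[0.0268,-0.0455,0],"fingers":1},{"dr":[0,0,-1],"linear":[0,0,0.05],"fingers":1},{"dr":[0,0,-0.85],"linear":[0,0,0.05],"fingers":1}]}}

```text
t: 17.18
ee_pos: [0.4516, -0.2577, 0.122]
tcp_rot: [-0.549, 3.092, -0.003]
force: [0.3, -0.5, -1.1]
opening: 0.997
gripper_force: 0.0
```

Emit:
{"op": "servo_tool", "data": {"plan": [{"dr":[0,0,0],"linear":[0,0,0.05],"fingers":1},{"dr":[0,0,0],"linear":[0,0,0.03],"fingers":1},{"dr":[0,0,0],"linear":[0,0,0],"fingers":1},{"dr":[0,0,0],"linear":[0,0,0],"fingers":1},{"dr":[0,0,0],"linear":[0,0,0],"fingers":1}]}}

```text
t: 17.6
ee_pos: [0.4521, -0.2559, 0.0756]
tcp_rot: [-0.548, 3.093, -0.001]
force: [-0.3, -0.6, 1.1]
opening: 1.005
gripper_force: 0.0
```

Run:
```python
from h import *
to([.4536,-.2559,-.037],110.1)
```

```text
pos [ 0.4521 -0.2559  0.0756] F [-0.3 -0.6  1.1] units [-0.0023 -0.0007  0.1877] yaw y 110.11 az 0.0 tilt [ 7.e-04 -5.e-04 -1.e+00] t 17.6
```

Emit:
{"op": "servo_tool", "data": {"plan": [{"dr":[0,0,0],"linear":[-0.0023,0,0.05],"fingers":1},{"dr":[0,0,0],"linear":[0,0,0.05],"fingers":1},{"dr":[0,0,0],"linear":[0,0,0.04],"fingers":1},{"dr":[0,0,0],"linear":[0,0,0.02],"fingers":1},{"dr":[0,0,0],"linear":[0,0,0.015],"fingers":1}]}}

```text
t: 18.02
ee_pos: [0.4533, -0.2554, -0.0304]
tcp_rot: [-0.548, 3.093, -0.001]
force: [-0.9, -0.6, 1.2]
opening: 1.0
gripper_force: 0.0
```

Emit:
{"op": "servo_tool", "data": {"plan": [{"dr":[0,0,0],"linear":[0,0,0.011],"fingers":1},{"dr":[0,0,0],"linear":[0,0,0],"fingers":1},{"dr":[0,0,0],"linear":[0,0,0],"fingers":1}]}}

```text
t: 18.27
ee_pos: [0.4535, -0.2555, -0.0361]
tcp_rot: [-0.548, 3.093, -0.001]
force: [-0.1, 0.2, 0.1]
opening: 0.996
gripper_force: 0.0
```

Emit:
{"op": "servo_tool", "data": {"plan": [{"dr":[0,0,0],"linear":[0,0,0],"fingers":-1},{"dr":[0,0,0],"linear":[0,0,0],"fingers":-1},{"dr":[0,0,0],"linear":[0,0,0],"fingers":-1},{"dr":[0,0,0],"linear":[0,0,0],"fingers":-1},{"dr":[0,0,0],"linear":[0,0,0],"fingers":-1}]}}

```text
t: 18.68
ee_pos: [0.4534, -0.2555, -0.0359]
tcp_rot: [-0.548, 3.092, -0.002]
force: [-2.1, 0.7, 10.2]
opening: 0.668
gripper_force: 63.7
```

Emit:
{"op": "servo_tool", "data": {"plan": [{"dr":[0,0,0],"linear":[0,0,-0.03],"fingers":-1},{"dr":[0,0,0],"linear":[0,0,-0.06],"fingers":-1},{"dr":[0,0,0],"linear":[0,0,-0.06],"fingers":-1},{"dr":[0,0,1],"linear":[0,0,-0.06],"fingers":-1},{"dr":[0,0,0.85],"linear":[0,0,-0.06],"fingers":-1}]}}

```text
t: 19.1
ee_pos: [0.4526, -0.2549, 0.1274]
tcp_rot: [-0.343, 3.123, -0.001]
force: [1.2, -0.1, -0.4]
opening: 0.667
gripper_force: 64.4
```

Emit:
{"op": "servo_tool", "data": {"plan": [{"dr":[0,0,0],"linear":[0,0,-0.05],"fingers":-1},{"dr":[0,0,0],"linear":[0,0,0],"fingers":-1},{"dr":[0,0,0],"linear":[0,0,0],"fingers":-1},{"dr":[0,0,0],"linear":[0,0,0],"fingers":-1}]}}

```text
t: 19.43
ee_pos: [0.4527, -0.255, 0.1547]
tcp_rot: [0.348, -3.122, -0.0]
force: [-1.1, 0.1, -1.4]
opening: 0.668
gripper_force: 64.5
```

Run:
```python
from h import *
g=O+U*-.080+V*-.0015; print(g)
to([*g,.155],102.75)
```

```text
[ 0.46890366 -0.02801881]
pos [ 0.4527 -0.255   0.1547] F [-1.1  0.1 -1.4] units [-0.1096  0.363  -0.0005] yaw y 102.71 az -0.01 tilt [-3.e-04  3.e-04 -1.e+00] t 19.4333
```

Emit:
{"op": "servo_tool", "data": {"plan": [{"dr":[0,0,0],"linear":[-0.0137,0.0454,0],"fingers":-1},{"dr":[0,0,0],"linear":[-0.0137,0.0454,0],"fingers":-1},{"dr":[0,0,0],"linear":[-0.0137,0.0454,0],"fingers":-1},{"dr":[0,0,0],"linear":[-0.0137,0.0454,0],"fingers":-1},{"dr":[0,0,0],"linear":[-0.0137,0.0454,0],"fingers":-1}]}}

```text
t: 19.85
ee_pos: [0.4621, -0.1117, 0.1537]
tcp_rot: [0.347, -3.12, -0.002]
force: [1.1, -0.8, -1.1]
opening: 0.668
gripper_force: 64.5
```

Emit:
{"op": "servo_tool", "data": {"plan": [{"dr":[0,0,0],"linear":[-0.0137,0.0454,0],"fingers":-1},{"dr":[0,0,0],"linear":[-0.0137,0.0454,0],"fingers":-1},{"dr":[0,0,0],"linear":[-0.0137,0.0454,0],"fingers":-1},{"dr":[0,0,0],"linear":[0,0,0],"fingers":-1},{"dr":[0,0,0],"linear":[0,0,0],"fingers":-1}]}}

```text
t: 20.27
ee_pos: [0.4684, -0.0269, 0.154]
tcp_rot: [0.351, -3.12, -0.001]
force: [0.3, -0.3, -1.0]
opening: 0.667
gripper_force: 64.5
```

Emit:
{"op": "servo_tool", "data": {"plan": [{"dr":[0,0,0],"linear":[0,0,0],"fingers":-1},{"dr":[0,0,0],"linear":[0,0,0],"fingers":-1},{"dr":[0,0,0],"linear":[0,0,0],"fingers":-1}]}}

```text
t: 20.52
ee_pos: [0.469, -0.0289, 0.1548]
tcp_rot: [0.345, -3.122, -0.0]
force: [-0.2, -0.0, -1.2]
opening: 0.667
gripper_force: 64.5
```

Run:
```python
from h import *
np.set_printoptions(precision=4,suppress=True)
g=O+U*-.080+V*-.0015; to([*g,.155],102.75)
a=snap('scene','s11.png');p=env.sense()['ee_pos']; d=disc('s11.png',(290,150)); print(d)
for dz in(-.001,0): print(dz,disp(onz('scene',[d],p[2]+.067+dz)))
print('tool',disp(p))
gg=cv2.cvtColor(a,cv2.COLOR_RGB2HSV); m=cv2.inRange(gg,(9,150,90),(33,255,255));bl=cv2.inRange(gg,(100,120,80),(125,255,255))
for y in range(136,206): print(y,''.join('B' if bl[y,x] else '#' if m[y,x] else '.' for x in range(264,330)))
```

```text
pos [ 0.469  -0.0289  0.1548] F [-0.2 -0.  -1.2] units [-0.0001  0.0015 -0.0003] yaw y 102.63 az -0.03 tilt [-0.0006  0.     -1.    ] t 20.5167
(288.05194805194805, 149.63636363636363)
-0.001 [[-0.0442 -0.0009]]
0 [[-0.0424 -0.002 ]]
tool [-0.08   -0.0024]
136 ..................................................................
137 ..................................................................
138 ...................#.##...........................................
139 ............#.#.##########........................................
140 .......#.##################.......................................
141 .....########################.....................................
142 .....#########################....................................
143 .....##########################...................................
144 .....###########################..................................
145 .....#########################....................................
146 .....##############...............................................
147 .....############....BBBBBBBB.............................
[... 3426 characters left out ...]
.........###.................BBBBBBBBBBBBB.#######...........
197 ..............###...................BBBBBBBBB..#########..........
198 ...............##.............................###########.........
199 .....................................#####################........
200 ......................................#####################.......
201 .......................................################...##......
202 ........................................###########........#......
203 .........................................#######...........#......
204 ...........................................##..............#......
205 ..................................................................
```

Emit:
{"op": "servo_tool", "data": {"plan": [{"dr":[0,0,0],"linear":[0,0.0022,0],"fingers":-1},{"dr":[0,0,0],"linear":[0,0,0.03],"fingers":-1},{"dr":[0,0,0],"linear":[0,0,0.025],"fingers":-1},{"dr":[0,0,0],"linear":[0,0,0.01],"fingers":-1},{"dr":[0,0,0],"linear":[0,0,0],"fingers":-1}]}}

```text
t: 20.98
ee_pos: [0.4682, -0.0269, 0.1153]
tcp_rot: [0.347, -3.121, -0.001]
force: [-0.2, 0.2, -0.7]
opening: 0.669
gripper_force: 64.6
```

Emit:
{"op": "servo_tool", "data": {"plan": [{"dr":[0,0,0],"linear":[0,0,0.013],"fingers":-1},{"dr":[0,0,0],"linear":[0,0,0.013],"fingers":-1},{"dr":[0,0,0],"linear":[0,0,0],"fingers":-1},{"dr":[0,0,0],"linear":[0,0,0],"fingers":-1}]}}

```text
t: 21.32
ee_pos: [0.4691, -0.0269, 0.1006]
tcp_rot: [-0.347, 3.122, -0.0]
force: [-0.2, -0.9, 3.2]
opening: 0.664
gripper_force: 64.9
```

Emit:
{"op": "servo_tool", "data": {"plan": [{"dr":[0,0,0],"linear":[0,0,0.013],"fingers":-1},{"dr":[0,0,0],"linear":[0,0,0.013],"fingers":-1},{"dr":[0,0,0],"linear":[0,0,0.005],"fingers":-1},{"dr":[0,0,0],"linear":[0,0,0],"fingers":-1},{"dr":[0,0,0],"linear":[0,0,0],"fingers":-1}]}}

```text
t: 21.73
ee_pos: [0.469, -0.0268, 0.0821]
tcp_rot: [-0.348, 3.122, 0.0]
force: [0.6, -0.4, 3.3]
opening: 0.668
gripper_force: 65.0
```

Run:
```python
from h import *
np.set_printoptions(precision=4,suppress=True)
g=O+U*-.080+V*-.0015; to([*g,.0815],102.75)
a=snap('scene','s12.png');p=env.sense()['ee_pos']; d=disc('s12.png',(287,181),12); print(d,env.sense()['torque'])
print(disp(onz('scene',[d],p[2]+.066)),'tool',disp(p))
gg=cv2.cvtColor(a,cv2.COLOR_RGB2HSV); m=cv2.inRange(gg,(9,150,90),(33,255,255));bl=cv2.inRange(gg,(100,120,80),(125,255,255))
for y in range(164,214): print(y,''.join('B' if bl[y,x] else '#' if m[y,x] else '.' for x in range(264,330)))
```

```text
pos [ 0.469  -0.0268  0.0821] F [ 0.6 -0.4  3.3] units [ 0.0006 -0.0019  0.0009] yaw y 102.71 az -0.01 tilt [ 0.0001  0.0001 -1.    ] t 21.7333
(288.12048192771084, 180.83132530120483) [-0.0349 -0.386   0.016 ]
[[-0.0428  0.0004]] tool [-0.0796 -0.0004]
164 ..................................................................
165 ..................................................................
166 ..................................................................
167 ......................#...........................................
168 ...................#####..........................................
169 ...............###########........................................
170 ...........#################......................................
171 ......#######################.....................................
172 ......########################....................................
173 ......########################....................................
174 ......##########################..................................
175 .......#######################...............................
[... 2003 characters left out ...]
.....................................BB..##..................
205 ..................................................................
206 ..................................................................
207 ..................................................................
208 ..................................................................
209 ..................................................................
210 ..................................................................
211 ..................................................................
212 ..........................................................#.......
213 ..........................................................#.......
```

Carton 2 is level and centred (disc y 0.4 mm), with carton 1 pressed below it. Sliding it in.

Emit:
{"op": "servo_tool", "data": {"plan": [{"dr":[0,0,0],"linear":[0,0,0.0015],"fingers":-1},{"dr":[0,0,0],"linear":[-0.008,0,0],"fingers":-1},{"dr":[0,0,0],"linear":[-0.008,0,0],"fingers":-1},{"dr":[0,0,0],"linear":[-0.008,0,0],"fingers":-1},{"dr":[0,0,0],"linear":[0,0,0],"fingers":-1}]}}

```text
t: 22.2
ee_pos: [0.484, -0.0235, 0.081]
tcp_rot: [-0.348, 3.122, 0.0]
force: [0.5, 0.2, 2.9]
opening: 0.673
gripper_force: 65.1
```

Emit:
{"op": "servo_tool", "data": {"plan": [{"dr":[0,0,0],"linear":[-0.006,0,0],"fingers":-1},{"dr":[0,0,0],"linear":[-0.006,0,0],"fingers":-1},{"dr":[0,0,0],"linear":[-0.006,0,0],"fingers":-1},{"dr":[0,0,0],"linear":[0,0,0],"fingers":-1}]}}

```text
t: 22.53
ee_pos: [0.4943, -0.0212, 0.081]
tcp_rot: [-0.348, 3.122, 0.0]
force: [1.4, 0.4, 3.0]
opening: 0.664
gripper_force: 65.1
```

Emit:
{"op": "servo_tool", "data": {"plan": [{"dr":[0,0,0],"linear":[-0.008,0,0],"fingers":-1},{"dr":[0,0,0],"linear":[-0.008,0,0],"fingers":-1},{"dr":[0,0,0],"linear":[-0.008,0,0],"fingers":-1},{"dr":[0,0,0],"linear":[-0.008,0,0],"fingers":-1},{"dr":[0,0,0],"linear":[0,0,0],"fingers":-1}]}}

```text
t: 22.95
ee_pos: [0.5134, -0.0169, 0.0811]
tcp_rot: [-0.348, 3.121, 0.0]
force: [0.6, 0.8, 3.3]
opening: 0.673
gripper_force: 65.1
```

Emit:
{"op": "servo_tool", "data": {"plan": [{"dr":[0,0,0],"linear":[-0.005,0,0],"fingers":-1},{"dr":[0,0,0],"linear":[-0.005,0,0],"fingers":-1},{"dr":[0,0,0],"linear":[-0.005,0,0],"fingers":-1},{"dr":[0,0,0],"linear":[0,0,0],"fingers":-1},{"dr":[0,0,0],"linear":[0,0,0],"fingers":-1}]}}

```text
t: 23.37
ee_pos: [0.5215, -0.015, 0.0812]
tcp_rot: [-0.348, 3.121, 0.0]
force: [1.4, 0.7, 4.2]
opening: 0.668
gripper_force: 65.2
```

Run:
```python
from h import *
np.set_printoptions(precision=4,suppress=True)
to([*(O+U*-.0162),.081],102.75)
a=snap('scene','s13.png');p=env.sense()['ee_pos']; d=disc('s13.png',(302,193),14); print(d,disp(onz('scene',[d],p[2]+.0665)),disp(p))
```

```text
pos [ 0.5215 -0.015   0.0812] F [1.4 0.7 4.2] units [-0.016   0.0007  0.0003] yaw y 102.72 az -0.01 tilt [ 0.0009  0.0002 -1.    ] t 23.3667
(301.85393258426967, 192.92134831460675) [[0.0121 0.0013]] [-0.0258 -0.0004]
```

Emit:
{"op": "servo_tool", "data": {"plan": [{"dr":[0,0,0],"linear":[-0.005,0,0],"fingers":-1},{"dr":[0,0,0],"linear":[-0.003,0,0],"fingers":-1},{"dr":[0,0,0],"linear":[0,0,0],"fingers":-1},{"dr":[0,0,0],"linear":[0,0,0],"fingers":-1}]}}

```text
t: 23.75
ee_pos: [0.5258, -0.014, 0.081]
tcp_rot: [-0.348, 3.122, 0.0]
force: [-0.5, 0.4, 3.6]
opening: 0.667
gripper_force: 65.2
```

Emit:
{"op": "servo_tool", "data": {"plan": [{"dr":[0,0,0],"linear":[-0.002,0,0],"fingers":-1},{"dr":[0,0,0],"linear":[0,0,0],"fingers":-1},{"dr":[0,0,0],"linear":[0,0,0],"fingers":-1}]}}

```text
t: 24.0
ee_pos: [0.5268, -0.0138, 0.081]
tcp_rot: [0.348, -3.122, 0.0]
force: [-0.9, -0.0, 2.7]
opening: 0.67
gripper_force: 65.2
```

Emit:
{"op": "servo_tool", "data": {"plan": [{"dr":[0,0,0],"linear":[-0.0015,0,0],"fingers":-1},{"dr":[0,0,0],"linear":[0,0,0],"fingers":-1},{"dr":[0,0,0],"linear":[0,0,0],"fingers":-1}]}}

```text
t: 24.25
ee_pos: [0.5277, -0.0136, 0.081]
tcp_rot: [0.348, -3.122, -0.0]
force: [-2.6, -0.8, 2.8]
opening: 0.669
gripper_force: 65.2
```

Emit:
{"op": "servo_tool", "data": {"plan": [{"dr":[0,0,0],"linear":[-0.0015,0,0],"fingers":-1},{"dr":[0,0,0],"linear":[0,0,0],"fingers":-1},{"dr":[0,0,0],"linear":[0,0,0],"fingers":-1}]}}

```text
t: 24.5
ee_pos: [0.5287, -0.0134, 0.0811]
tcp_rot: [-0.348, 3.122, 0.0]
force: [-1.9, -0.5, 3.3]
opening: 0.666
gripper_force: 65.2
```

Emit:
{"op": "servo_tool", "data": {"plan": [{"dr":[0,0,0],"linear":[-0.001,0,0],"fingers":-1},{"dr":[0,0,0],"linear":[0,0,0],"fingers":-1},{"dr":[0,0,0],"linear":[0,0,0],"fingers":-1}]}}

```text
t: 24.75
ee_pos: [0.5292, -0.0132, 0.0811]
tcp_rot: [-0.348, 3.122, 0.0]
force: [-1.4, -0.7, 3.3]
opening: 0.664
gripper_force: 65.2
```

Emit:
{"op": "servo_tool", "data": {"plan": [{"dr":[0,0,0],"linear":[-0.0015,0,0],"fingers":-1},{"dr":[0,0,0],"linear":[0,0,0],"fingers":-1},{"dr":[0,0,0],"linear":[0,0,0],"fingers":-1}]}}

```text
t: 25.0
ee_pos: [0.5301, -0.013, 0.081]
tcp_rot: [-0.348, 3.122, 0.0]
force: [-1.7, 0.9, 3.8]
opening: 0.668
gripper_force: 65.2
```

Emit:
{"op": "servo_tool", "data": {"plan": [{"dr":[0,0,0],"linear":[-0.001,0,0],"fingers":-1},{"dr":[0,0,0],"linear":[0,0,0],"fingers":-1},{"dr":[0,0,0],"linear":[0,0,0],"fingers":-1}]}}

```text
t: 25.25
ee_pos: [0.5307, -0.0129, 0.0811]
tcp_rot: [-0.348, 3.122, -0.0]
force: [-2.7, -0.3, 3.5]
opening: 0.667
gripper_force: 65.2
```

Run:
```python
from h import *
np.set_printoptions(precision=4,suppress=True)
to([*(O+U*-.0162),.081],102.75)
a=snap('scene','s14.png');p=env.sense()['ee_pos']; d=disc('s14.png',(303,194),14); print(d,disp(onz('scene',[d],p[2]+.0665)),disp(p))
```

```text
pos [ 0.5307 -0.0129  0.0811] F [-2.7 -0.3  3.5] units [-0.0004  0.0007  0.0001] yaw y 102.7 az -0.01 tilt [ 0. -0. -1.] t 25.25
(303.9072164948454, 195.18556701030928) [[0.0212 0.0006]] [-0.0165 -0.0004]
```

Emit:
{"op": "servo_tool", "data": {"plan": [{"dr":[0,0,0],"linear":[-0.001,0,0],"fingers":-1},{"dr":[0,0,0],"linear":[0,0,0],"fingers":-1},{"dr":[0,0,0],"linear":[0,0,0],"fingers":-1}]}}

```text
t: 25.55
ee_pos: [0.5309, -0.0129, 0.081]
tcp_rot: [0.347, -3.122, 0.0]
force: [-4.1, -1.5, 5.2]
opening: 0.669
gripper_force: 65.2
```

Emit:
{"op": "servo_tool", "data": {"plan": [{"dr":[0,0,0],"linear":[-0.001,0,0],"fingers":-1},{"dr":[0,0,0],"linear":[0,0,0],"fingers":-1},{"dr":[0,0,0],"linear":[0,0,0],"fingers":-1}]}}

```text
t: 25.8
ee_pos: [0.5311, -0.0128, 0.081]
tcp_rot: [0.347, -3.121, 0.001]
force: [-6.7, -2.3, 7.3]
opening: 0.667
gripper_force: 65.4
```

The stop is felt at about 7 N, in the same place as for carton 1. Releasing and withdrawing.

Emit:
{"op": "servo_tool", "data": {"plan": [{"dr":[0,0,0],"linear":[0,0,0],"fingers":1},{"dr":[0,0,0],"linear":[0,0,0],"fingers":1},{"dr":[0,0,0],"linear":[0,0,0],"fingers":1},{"dr":[0,0,0],"linear":[0,0,0],"fingers":1},{"dr":[0,0,0],"linear":[0,0,0],"fingers":1}]}}

```text
t: 26.22
ee_pos: [0.5319, -0.0126, 0.081]
tcp_rot: [-0.348, 3.122, 0.0]
force: [-0.5, -0.2, -0.6]
opening: 1.001
gripper_force: 0.0
```

Emit:
{"op": "servo_tool", "data": {"plan": [{"dr":[0,0,0],"linear":[0.005,0,-0.02],"fingers":1},{"dr":[0,0,0],"linear":[0,0,-0.03],"fingers":1},{"dr":[0,0,0],"linear":[0,0,-0.05],"fingers":1},{"dr":[0,0,0],"linear":[0,0,-0.05],"fingers":1},{"dr":[0,0,0],"linear":[0.05,0,0],"fingers":1}]}}

```text
t: 26.63
ee_pos: [0.5059, -0.0204, 0.1762]
tcp_rot: [-0.348, 3.112, -0.004]
force: [0.7, -0.9, -0.6]
opening: 0.999
gripper_force: 0.0
```

Emit:
{"op": "servo_tool", "data": {"plan": [{"dr":[0,0,0],"linear":[0.05,0,0],"fingers":1},{"dr":[0,0,0],"linear":[0.05,0,0],"fingers":1},{"dr":[0,0,0],"linear":[0.05,0,0],"fingers":1},{"dr":[0,0,0],"linear":[0,0,0],"fingers":1},{"dr":[0,0,0],"linear":[0,0,0],"fingers":1}]}}

```text
t: 27.05
ee_pos: [0.4111, -0.0399, 0.1715]
tcp_rot: [-0.346, 3.121, -0.001]
force: [0.3, -0.4, 0.3]
opening: 0.998
gripper_force: 0.0
```

Run:
```python
from h import *
np.set_printoptions(precision=4,suppress=True)
to([.4,0,.2])
a=snap('scene','s15.png');b=snap('top','t15.png'); d=disc('s15.png',(303,194),14); print(d,disp(onz('scene',[d],.150)))
A=cv2.resize(a[160:250,250:350,::-1],None,fx=5,fy=5,interpolation=cv2.INTER_CUBIC); B=cv2.resize(b[180:270,240:300,::-1],None,fx=5,fy=5,interpolation=cv2.INTER_CUBIC)
cv2.imwrite('pics/fin.png',np.hstack([A,B]))
```

```text
pos [ 0.4111 -0.0399  0.1715] F [ 0.3 -0.4  0.3] units [ 0.0035  0.0689 -0.0475] yaw y 102.64 az None tilt [ 0.001  -0.0002 -1.    ] t 27.05
(303.7340425531915, 193.81914893617022) [[0.0199 0.0008]]
```

View pics/fin.png

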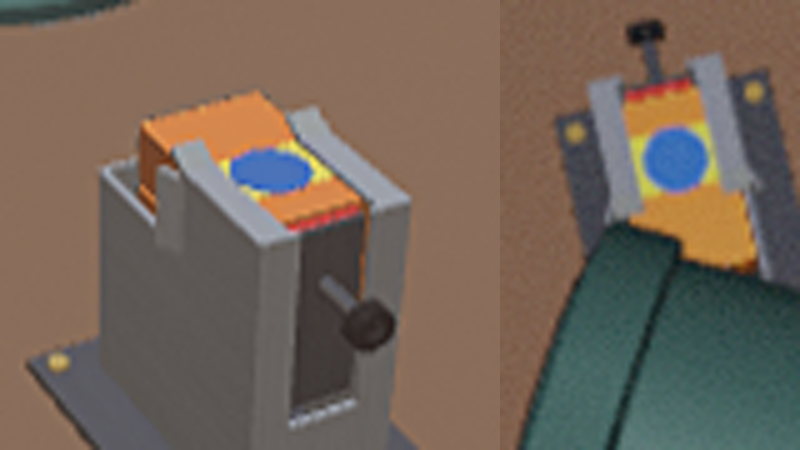

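The final crop shows the top carton flat under both lips, its end against the red stop, with its disc at about scene (304,194). Carton 1 is beneath it in the magazine and the gripper is clear, so I'm handing in.

```bash
python3 -c "
from station import env
print(env.close_job())"
```

```text
the job is handed in; nothing more can be done
None
```

I loaded both orange cartons into the dispenser one on top of the other, each pushed gently (about 7 N) against the red stop; the last pictures show the top one flat under the lips, and the job was handed in at about 27 s.

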